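# Clear the cooling plate and unload the heating block

### The job

Wipe every porcelain chip off the cooling plate's deck into its catch trough with the scraper block (the chips are sharp: keep the fingers off them). Once the deck is clear, lift each vial straight out of the heating block and stand it upright on the deck to cool, tipping none over. Leave the scraper block standing on its mat, wholly on it, and the other things on the bench where they are.

Things in the scene. Friction and masses are not known exactly. Their poses are not given: they have to be found in the camera images.
- heater: White dry-block heater, aluminium top, fixed, 275 x 108 mm, top face 96 mm above the bench. Origin: centre of its underside. Its x axis runs along the row of four round wells (centres at x = -87, -29, 29, 87 mm, y = 0; 38 mm across, 78 mm deep, floor 18 mm above the bench). Both sides (+y, -y) of the row are free.
- coolplate: Cooling plate, fixed. Origin: deck centre in plan, at bench height. Flat dark steel deck 202 (x) by 180 mm (y), surface 45 mm above the bench. Side lips (6 mm thick) at x = -104 and 104 mm rise 10 mm above it; 202 mm free between. -y edge open. Beyond the +y edge lies the catch trough: y = 90 to 155 mm, as long as the deck, floor 8 mm and rims 40 mm above the bench.
- mat: Cork mat, fixed, 190 mm (x) by 110 mm (y), 4 mm thick, the scraper's place. Origin: centre of its underside.
- scraper_c (a point): Scraper block, loose, 0.22 kg, standing on the mat. The point is its centre, 36 mm above its underside. Grey foot 110 mm (x) by 30 mm (y) by 22 mm high, and on it an upright wooden grip 80 mm (x) by 20 mm (y) by 50 mm high; 72 mm in all. The foot's long faces (looking to +y and -y) do the wiping. z is up.
- vial1_c (a point): Tall round amber vial with white cap of the same width, 36 mm across, 132 mm tall, 0.15 kg, loose, standing in one of the heater's wells with its top 54 mm above the heater's top face. The point is its centre, 66 mm above its foot; z is up. May be absent (3 or 4 vials are there).
- vial2_c (a point): Tall round amber vial with white cap of the same width, 36 mm across, 132 mm tall, 0.15 kg, loose, standing in one of the heater's wells with its top 54 mm above the heater's top face. The point is its centre, 66 mm above its foot; z is up. May be absent (3 or 4 vials are there).
- vial3_c (a point): Tall round amber vial with white cap of the same width, 36 mm across, 132 mm tall, 0.15 kg, loose, standing in one of the heater's wells with its top 54 mm above the heater's top face. The point is its centre, 66 mm above its foot; z is up. May be absent (3 or 4 vials are there).
- vial4_c (a point): Tall round amber vial with white cap of the same width, 36 mm across, 132 mm tall, 0.15 kg, loose, standing in one of the heater's wells with its top 54 mm above the heater's top face. The point is its centre, 66 mm above its foot; z is up. May be absent (3 or 4 vials are there).
- chip1: Loose chip of white porcelain, 26 x 20 x 10 mm, 12 g, lying on the deck of the cooling plate. Origin: centre of its underside. May be absent (3 to 5 chips are there).
- chip2: Loose chip of white porcelain, 26 x 20 x 10 mm, 12 g, lying on the deck of the cooling plate. Origin: centre of its underside. May be absent (3 to 5 chips are there).
- chip3: Loose chip of white porcelain, 26 x 20 x 10 mm, 12 g, lying on the deck of the cooling plate. Origin: centre of its underside. May be absent (3 to 5 chips are there).
- chip4: Loose chip of white porcelain, 26 x 20 x 10 mm, 12 g, lying on the deck of the cooling plate. Origin: centre of its underside. May be absent (3 to 5 chips are there).
- chip5: Loose chip of white porcelain, 26 x 20 x 10 mm, 12 g, lying on the deck of the cooling plate. Origin: centre of its underside. May be absent (3 to 5 chips are there).
- reagent: Bystander, loose: clear round reagent bottle, blue cap, 68 mm across, 150 mm tall. Origin: centre of its underside.
- beaker: Bystander, loose: glass beaker, 76 mm across, 100 mm tall. Origin: centre of its underside.
- tipbox: Bystander, loose: orange box, 70 x 110 x 45 mm. Origin: centre of its underside.
- dropper: Bystander, loose: small amber jar, 40 mm across, 75 mm tall. Origin: centre of its underside.
- pipette: Bystander, loose: hand pipette lying down, 220 mm long, 22 mm high. Origin: centre of its underside.
- wash: Bystander, loose: white wash bottle, 64 mm across, 170 mm tall. Origin: centre of its underside.

How it is judged:
By the outcome, as a careful person would: the job done as asked, in the order asked, and still so for the second after the job is handed in, with the robot touching nothing.
Of vial1, vial2, vial3, vial4 only 3 to 4 are there at a start; the rules pass over those that are not, and their reading is None.
Of chip1, chip2, chip3, chip4, chip5 only 3 to 5 are there at a start; the rules pass over those that are not, and their reading is None.
At some moment in a run one of scraper may be knocked a few centimetres aside while the robot is not near it.
It also fails if it takes over 210 s, if anything falls off the work surface, if the arm or the gripper's body presses on something with over 40 N, if the wrist force passes 120 N, or if a joint passes its speed limit or range.

### The arm

A 6-joint arm with a two-finger parallel gripper is mounted at the origin on the work surface. World frame = base frame: x ahead of the robot, y to its left, z up, the work surface at z = 0. Lengths are in m, angles in rad, forces in N, time in s.
With the tool pointing down it reaches from about 0.35 to 0.85 m from the base axis. Payload 8.1 kg.
Tool frame: the origin (TCP) lies at the centre of the arm's flange, where the gripper is bolted on; the fingertips stand 186 mm ahead of it and the grasp point (between the pads) lies 167 mm ahead of it; z points along the fingers, y is the line along which they close (so a half turn about z gives the same grasp; the last joint's range is limited). The gripper opens to 93 mm and grips with 3 to 60 N. Pads are 15 mm wide; open, the fingers measure 128 mm over their backs; the gripper's body (75 mm by 188 mm) begins 65 mm behind the grasp point.
Start: joints at [-1.268, 0.13, 1.488, -0, 1.523, -0.085], TCP at [0.227, -0.555, 0.405] pointing down, gripper open.
Joint ranges: [-2.96, 2.96], [-0.89, 2.26], [0.02, 2.5], [-1.34, 4.48], [0, 2.73], [-2.66, 2.66]. Speed limits (rad/s): [2.39, 2.39, 2.79, 3.14, 3.14, 3.14].

### API

Orientations are given as a rotation vector (axis times angle).
In Python, from plant import read_state, read_camera, camera_params, robot gives the robot as it stands.
- The arm moves only by the tool carry_out, never from a script. Its argument "targets" is a list of rows, each an object of numbers: "hand": the opening in per cent of the stroke, from 0 (shut) to 100 (fully open); "x", "y", "z": the shift along the tool's x, y, z in m; "ax", "ay", "az": the turn, a rotation vector about the tool's x, y, z in rad. In form: [{"hand": .., "x": .., "y": .., "z": .., "ax": .., "ay": .., "az": ..}, ...]. A call has 1 to 8 rows; each row is the pose to reach, as a shift and turn from the pose commanded when the call began, along the tool's axes at that moment; what a row does not reach only later rows make up. A row lasts 1/8 s, in which the tool goes at most 62.5 mm and 10.7 degrees, less where a joint would pass 70% of its speed; a pose out of reach is approached as far as the arm can. A call with a gripper value outside its range is refused whole. The fingers move at their own pace and stop on an object; "newtons" is the grip in N (left out, the last holds). Time passes only in rows, so rows that repeat a pose let the fingers close. It gives the time, the measured TCP pose, the force, the opening and the grip force at its end, in the units of the state.
- read_state(): the state, without advancing time (a new reading comes with each control period).
- read_camera(name): name is "scene" or "side" or "wrist"; returns (picture, depth): 384x512x3 uint8, blue, green, red; 384x512 float32, m along the optical axis (not along the pixel's ray), 0 where there is no reading.
- camera_params(name): a dict with "fx", "fy", "cx", "cy" (pixels), "position" and "rotation" of the camera in the world. Camera axes: x right, y up, looking along -z (the intrinsics and any distortion apply to the point x, -y, -z); pixel columns grow to the right and rows downward; lengths in m; the calibration is good to about 2 mm. A picture is of the moment at which its call begins: read the wrist's pose just before it. camera_params takes no time and is no camera call; for the wrist camera it gives the pose at the moment of the call.
- robot.close_job(): hands the job in; it is judged then, once.
The state is a dict: "t": time; "q": joint angles; "dq": joint speeds; "joint_torque": joint torques, N m; "tool_pos": TCP position; "orientation": TCP orientation; "force": force on the tool from outside, world axes, zero at the start; "wrist_torque": the same for the moment, N m; "opening": finger opening in m; "gripper_force": force on a finger pad.
Only numpy, scipy, OpenCV 4.12 (cv2) and the standard library are available. Lean on these libraries where they do the work, as an engineer would, in place of code of your own. Each camera call takes 0.05 s, during which the arm holds its last target. There are 200 camera calls.

## Working session

There is one attempt and no reset: what is moved stays moved. The work goes in short steps, Python scripts to look and compute and a tool call to move; the robot and the scene stay as the last step left them, time stands still between calls to the robot, and variables do not carry over. Pictures are saved under pics/ and viewed, at most 14 in all, crops included, and the job is handed in when it is done.

Besides the shell and the picture viewer there is one more tool, called after "Call:" in YAML: its name, and indented under it one key for each argument. carry_out: Moves the arm, as the interface text tells. Its arguments: {"type":"object","properties":{"targets":{"type":"array","items":{"type":"object","properties":{"hand":{"type":"number"},"x":{"type":"number"},"y":{"type":"number"},"z":{"type":"number"},"ax":{"type":"number"},"ay":{"type":"number"},"az":{"type":"number"}}}},"newtons":{"type":"number"}},"required":["targets"]}

```bash
mkdir -p pics; ls
cat > h.py <<'E'
import numpy as np, cv2
from scipy.spatial.transform import Rotation as R
from plant import read_state, read_camera, camera_params, robot
def snap(n,f):
    p=camera_params(n); im,d=read_camera(n); cv2.imwrite(f'pics/{f}.png',im); np.savez(f'pics/{f}.npz',im=im,d=d,**{k:np.array(p[k]) for k in ('fx','fy','cx','cy','position','rotation')}); return im,d
def cloud(f):
    a=np.load(f'pics/{f}.npz'); d=a['d']; v,u=np.mgrid[:d.shape[0],:d.shape[1]]
    M=a['rotation']; M=M if M.shape==(3,3) else R.from_rotvec(M).as_matrix()
    c=np.stack([(u-a['cx'])/a['fx']*d,-(v-a['cy'])/a['fy']*d,-d],-1)
    P=c@M.T+a['position']; P[d==0]=np.nan; return P,a['im']
E
python3 - <<'E'
from h import *
for n in('scene','side'):
    im,d=snap(n,n+'0'); p=camera_params(n); print(p)
s=read_state();print(s['t'],s['tool_pos'],s['orientation'],s['opening'])
E
```

```text
pics
{'fx': 453.0192610670945, 'fy': 453.0192610670945, 'cx': 251.26174400811894, 'cy': 191.2592239685234, 'position': array([1.33212889, 0.82936463, 1.01284032]), 'rotation': array([0.4064116 , 1.01742181, 2.18999589])}
{'fx': 390.5379656737544, 'fy': 390.5379656737544, 'cx': 246.7442335372681, 'cy': 192.44591589698652, 'position': array([0.24190379, 0.73826543, 0.80154914]), 'rotation': array([ 0.21454616, -1.08668416, -2.52160986])}
0.1 [ 0.22687    -0.55523453  0.40379803] [-3.08111926e+00 -6.05095908e-01  2.93830261e-04] 0.09278626796928818
```

View pics/scene0.png

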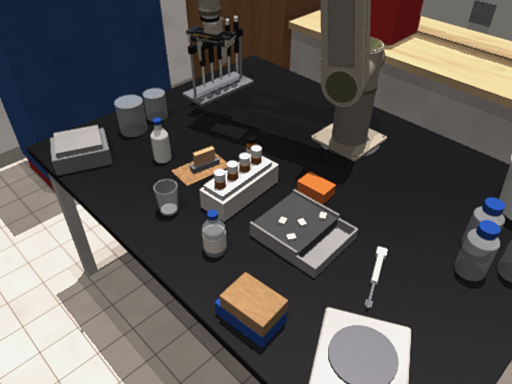

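View pics/side0.png

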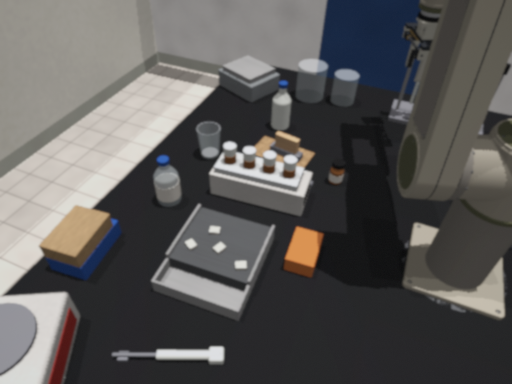

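The scene shows four vials in the heater (scene ~238,172), four chips on the plate (~300,225), and the scraper on its mat (~203,160). I'll build a top-down map from the depth.

Run:
```python
from h import *
s=800
H=np.full((600,800),-1.);C=np.zeros((600,800,3),np.uint8)
# cols: y from 0.45 to -0.65 ; rows: x from 1.0 (top) to .2
for f in('scene0','side0'):
    P,im=cloud(f)
    ok=~np.isnan(P[...,0])&(P[...,2]<.26)
    p=P[ok];c=im[ok]
    u=((.45-p[:,1])*720).astype(int);v=((1.0-p[:,0])*720).astype(int)
    k=(u>=0)&(u<800)&(v>=0)&(v<600)
    for a,b,z,cc in zip(u[k],v[k],p[k,2],c[k]):
        if z>H[b,a]+.003: 
            H[b,a]=z;C[b,a]=cc
C=cv2.dilate(C,np.ones((2,2)))
for y in np.arange(-.6,.45,.1):
    cv2.putText(C,f'{y:.1f}',(int((.45-y)*720),10),0,.35,(0,255,255));C[:,int((.45-y)*720)]|=np.uint8([0,90,0])
for x in np.arange(.2,1,.1):
    cv2.putText(C,f'{x:.1f}',(0,int((1-x)*720)),0,.35,(0,255,255));C[int((1-x)*720)]|=np.uint8([0,90,0])
cv2.imwrite('pics/top.png',C)
```

```text
(no output)
```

View pics/top.png

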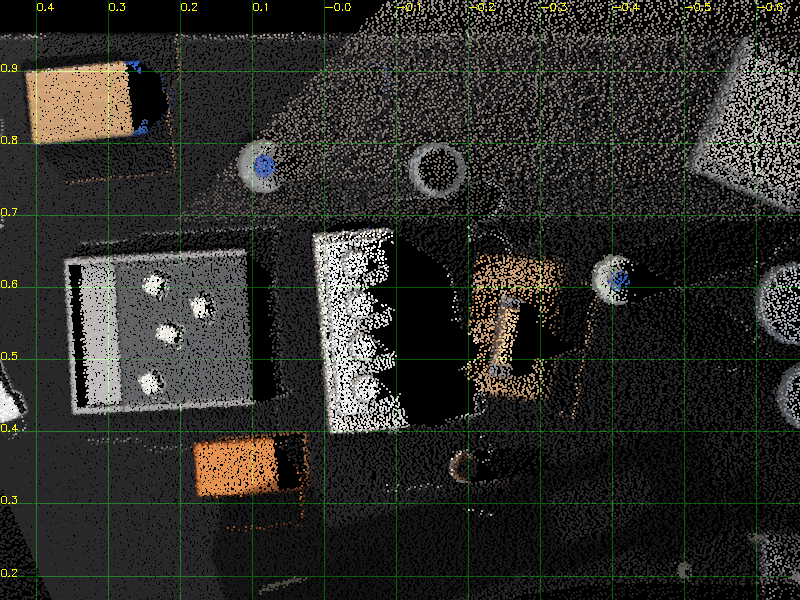

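The map is clear: trough on the +y side, wells in a row along world x, scraper at about (0.53,-0.235). Next I fit the poses.

Run:
```python
from h import *
Ps=[cloud(f)[0].reshape(-1,3) for f in('scene0','side0')]; ims=[cloud(f)[1].reshape(-1,3) for f in('scene0','side0')]
def sel(i,x0,x1,y0,y1,z0,z1):
    p=Ps[i];return (p[:,0]>x0)&(p[:,0]<x1)&(p[:,1]>y0)&(p[:,1]<y1)&(p[:,2]>z0)&(p[:,2]<z1)
def rect(p,t):
    r=cv2.minAreaRect((p[:,:2]*1000).astype(np.float32));print(t,len(p),np.round(r[0],1),np.round(r[1],1),round(r[2],1),'z',np.round(np.median(p[:,2]),4))
for i in(0,1):
    print('cam',i)
    rect(Ps[i][sel(i,.40,.67,.05,.40,.05,.062)],'lips')
    rect(Ps[i][sel(i,.37,.70,-.12,.03,.088,.102)],'heatertop')
    rect(Ps[i][sel(i,.42,.66,-.35,-.15,.068,.085)],'griptop')
    rect(Ps[i][sel(i,.42,.66,-.35,-.15,.021,.032)],'foottop')
    rect(Ps[i][sel(i,.42,.66,-.35,-.15,.0025,.008)],'mat')
    for k,x in enumerate((.46,.515,.575,.63)): rect(Ps[i][sel(i,x-.028,x+.028,-.09,.0,.145,.156)],'cap')
    for cx,cy in((.605,.24),(.572,.17),(.532,.218),(.465,.242)):
        m=sel(i,cx-.025,cx+.025,cy-.025,cy+.025,.051,.058)&(ims[i].min(1)>150)
        rect(Ps[i][m],'chip')
    d=Ps[i][sel(i,.47,.6,.14,.27,.035,.05)];print('deck z',np.median(d[:,2]))
```

```text
cam 0
lips 497 [541.6 195.8] [220.9 183.9] 3.1 z 0.0542
heatertop 777 [548.1 -48.3] [243.   88.3] 4.7 z 0.0957
griptop 102 [ 534.4 -252.2] [27.8 81.1] 79.5 z 0.0753
foottop 108 [ 533.6 -249.2] [ 33.5 109.7] 78.4 z 0.0259
mat 500 [ 540.2 -251.3] [238.1 198.4] 1.1 z 0.0044
cap 58 [462.  -54.2] [33.1 33.4] 24.9 z 0.1499
cap 67 [518.4 -51.5] [39.  34.4] 7.0 z 0.1489
cap 72 [576.9 -47.4] [37.  31.8] 47.7 z 0.1494
cap 74 [635.4 -41.2] [33.3 34.9] 30.1 z 0.1493
chip 31 [605.7 238.6] [18.5 25.2] 59.3 z 0.0546
chip 37 [573.4 174.2] [27.3 18.7] 16.4 z 0.0548
chip 35 [537.8 219.4] [28.6 18.7] 68.7 z 0.0545
chip 33 [467.8 244.6] [22.5 19. ] 25.8 z 0.0547
deck z 0.04508571552044616
cam 1
lips 716 [542.3 193.4] [216.2 183.1] 3.1 z 0.0553
heatertop 1259 [547.6 -51.8] [240.9  92.9] 4.7 z 0.0967
griptop 143 [ 531.8 -252.8] [25.1 78.7] 80.9 z 0.0759
foottop 139 [ 531.5 -251.3] [ 32.7 109.7] 81.3 z 0.027
mat 535 [ 539.4 -277.6] [141.6 238.7] 89.8 z 0.0048
cap 108 [460.  -57.5] [32.3 37.2] 19.8 z 0.1508
cap 103 [517.8 -51.7] [32.8 34.6] 23.2 z 0.1504
cap 100 [575.3 -48.2] [36.5 33.6] 74.7 z 0.1505
cap 97 [632.8 -41.7] [33.  32.2] 78.6 z 0.1507
chip 72 [605.  237.5] [19.4 26.6] 61.9 z 0.0552
chip 66 [573.5 172.5] [25.7 20.9] 21.3 z 0.0553
chip 72 [536.2 219.3] [25.3 20.7] 73.6 z 0.0558
chip 81 [467.8 243.6] [25.4 21.4] 27.2 z 0.0556
deck z 0.0457743736229097
```

```bash
cat >> h.py <<'E'
PC=np.array([.542,.195]);PY=np.radians(3.1)
def plate(lx,ly): c,s=np.cos(PY),np.sin(PY); return PC+np.array([c*lx-s*ly,s*lx+c*ly])
def go(*wps):
    """wps: (x,y,zgrasp,yawdeg): prints shift/turn from the measured pose, tool axes"""
    s=read_state();R0=R.from_rotvec(s['orientation']);p0=np.array(s['tool_pos'])
    print('t',round(s['t'],2),'grasp pt',np.round(p0+R0.apply([0,0,.167]),4),'yaw',np.round(np.degrees(np.arctan2(*R0.as_matrix()[[1,0],0])),2),'F',np.round(s['force'],1),'open',round(s['opening'],4),round(s['gripper_force'],1))
    for x,y,z,w in wps:
        c,n=np.cos(np.radians(w)),np.sin(np.radians(w))
        Rt=R.from_matrix(np.array([[c,n,0],[n,-c,0],[0,0,-1.]]))
        d=R0.inv().apply(np.array([x,y,z+.167])-p0);r=(R0.inv()*Rt).as_rotvec()
        print('shift',np.round(d,4),'turn',np.round(r,3))
E
python3 - <<'E'
from h import *
go((.532,-.252,.235,-10))
E
```

```text
t 0.1 grasp pt [ 0.2268 -0.555   0.2368] yaw 22.22 F [ 0.2  0.8 -0.2] open 0.0928 0.0
shift [ 0.3971 -0.1653  0.0021] turn [-0.002  0.     0.562]
```

Call:
carry_out:
  targets:
    - {"hand": 100, "x": 0.397, "y": -0.165, "z": 0, "ax": 0, "ay": 0, "az": 0.562}
    - {"hand": 100, "x": 0.397, "y": -0.165, "z": 0, "ax": 0, "ay": 0, "az": 0.562}
    - {"hand": 100, "x": 0.397, "y": -0.165, "z": 0, "ax": 0, "ay": 0, "az": 0.562}
    - {"hand": 100, "x": 0.397, "y": -0.165, "z": 0, "ax": 0, "ay": 0, "az": 0.562}
    - {"hand": 100, "x": 0.397, "y": -0.165, "z": 0, "ax": 0, "ay": 0, "az": 0.562}
    - {"hand": 100, "x": 0.397, "y": -0.165, "z": 0, "ax": 0, "ay": 0, "az": 0.562}
    - {"hand": 100, "x": 0.397, "y": -0.165, "z": 0, "ax": 0, "ay": 0, "az": 0.562}
    - {"hand": 100, "x": 0.397, "y": -0.165, "z": 0, "ax": 0, "ay": 0, "az": 0.562}

```text
t: 1.1
tool_pos: [0.5343, -0.249, 0.404]
orientation: [-3.129, 0.265, 0.001]
force: [-0.2, -1.1, -0.4]
opening: 0.0928
gripper_force: 0.0
```

Run:
```python
from h import *
go((.532,-.252,.235,-10))
im,d=snap('wrist','w1')
P,im=cloud('w1')
z=P[...,2]
def rect(m,t):
    p=P[m];r=cv2.minAreaRect((p[:,:2]*1000).astype(np.float32));print(t,len(p),np.round(r[0],1),np.round(r[1],1),round(r[2],1),np.median(p[:,2]).round(4))
box=(abs(P[...,0]-.535)<.13)&(P[...,1]>-.38)&(P[...,1]<-.16)
rect(box&(z>.07)&(z<.085),'grip');rect(box&(z>.021)&(z<.031),'foot')
hsv=cv2.cvtColor(im,cv2.COLOR_BGR2HSV);m=(box&(z>.001)&(z<.009)&(hsv[...,1]>60)&(hsv[...,2]>60)&(hsv[...,0]<25))
m=cv2.morphologyEx(m.astype(np.uint8),cv2.MORPH_OPEN,np.ones((3,3)))>0
rect(m,'mat')
```

```text
t 1.1 grasp pt [ 0.5342 -0.2488  0.237 ] yaw -9.67 F [-0.2 -1.1 -0.4] open 0.0928 0.0
shift [-0.0017  0.0033  0.002 ] turn [-0.001  0.001  0.006]
grip 1549 [ 572.  -299.3] [ 64.6 192.1] 39.7 0.0758
foot 873 [ 569.3 -289.5] [ 85.9 207.1] 44.6 0.0257
mat 10411 [ 548.4 -256.6] [110.2 189.7] 83.7 0.0038
```

View pics/w1.png

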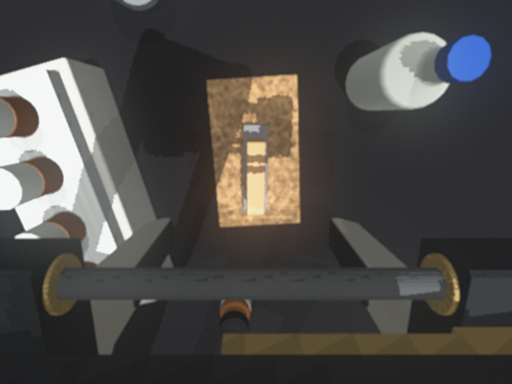

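The wrist view shows the mat (px 208–300, 75–227) with the scraper on it (px 242–270, 123–215). I'll isolate the scraper.

Run:
```python
from h import *
P,im=cloud('w1');z=P[...,2]
w=np.zeros(z.shape,bool);w[100:226,225:290]=1
for t,a,b in(('grip',.07,.085),('foot',.02,.031)):
    p=P[w&(z>a)&(z<b)];r=cv2.minAreaRect((p[:,:2]*1000).astype(np.float32));print(t,len(p),np.round(r[0],1),np.round(r[1],1),round(r[2],1))
go((.533,-.252,.056,-10))
```

```text
grip 1361 [ 533.5 -253.2] [19.7 79.4] 79.5
foot 803 [ 533.9 -253.3] [ 29.6 108.8] 79.9
t 1.15 grasp pt [ 0.533  -0.2505  0.237 ] yaw -9.76 F [-0.4  1.   1.6] open 0.093 0.0
shift [0.0002 0.0015 0.181 ] turn [-0.     0.001  0.004]
```

Call:
carry_out:
  targets:
    - {"hand": 100, "x": 0, "y": 0.002, "z": 0.06, "az": -0.01}
    - {"hand": 100, "x": 0, "y": 0.002, "z": 0.12, "az": -0.01}
    - {"hand": 100, "x": 0, "y": 0.002, "z": 0.16, "az": -0.01}
    - {"hand": 100, "x": 0, "y": 0.002, "z": 0.181, "az": -0.01}
    - {"hand": 100, "x": 0, "y": 0.002, "z": 0.181, "az": -0.01}
    - {"hand": 100, "x": 0, "y": 0.002, "z": 0.181, "az": -0.01}
  newtons: 40

```text
schema error: expected keys hand, x, y, z, ax, ay, az
```

Call:
carry_out:
  targets:
    - {"hand": 0}
    - {"hand": 0}
    - {"hand": 0}
    - {"hand": 0}
    - {"hand": 0}
    - {"hand": 0}
    - {"hand": 0}
    - {"hand": 0}
  newtons: 40

```text
schema error: expected keys hand, x, y, z, ax, ay, az
```

Run:
```python
from h import *
go((.5335,-.252,.24,-10))
```

```text
t 1.15 grasp pt [ 0.533  -0.2505  0.237 ] yaw -9.76 F [-0.4  1.   1.6] open 0.093 0.0
shift [ 0.0005  0.0014 -0.003 ] turn [-0.     0.001  0.004]
```

Call:
carry_out:
  targets:
    - {"hand": 100, "x": 0, "y": 0.002, "z": 0.06, "ax": 0, "ay": 0, "az": 0.009}
    - {"hand": 100, "x": 0, "y": 0.002, "z": 0.12, "ax": 0, "ay": 0, "az": 0.009}
    - {"hand": 100, "x": 0, "y": 0.002, "z": 0.16, "ax": 0, "ay": 0, "az": 0.009}
    - {"hand": 100, "x": 0, "y": 0.002, "z": 0.181, "ax": 0, "ay": 0, "az": 0.009}
    - {"hand": 100, "x": 0, "y": 0.002, "z": 0.181, "ax": 0, "ay": 0, "az": 0.009}
    - {"hand": 100, "x": 0, "y": 0.002, "z": 0.181, "ax": 0, "ay": 0, "az": 0.009}
  newtons: 40

```text
t: 1.9
tool_pos: [0.5324, -0.2555, 0.226]
orientation: [3.127, -0.288, 0.005]
force: [0.1, -0.5, 1.1]
opening: 0.093
gripper_force: 0.0
```

Call:
carry_out:
  targets:
    - {"hand": 0, "x": 0, "y": 0, "z": 0, "ax": 0, "ay": 0, "az": 0}
    - {"hand": 0, "x": 0, "y": 0, "z": 0, "ax": 0, "ay": 0, "az": 0}
    - {"hand": 0, "x": 0, "y": 0, "z": 0, "ax": 0, "ay": 0, "az": 0}
    - {"hand": 0, "x": 0, "y": 0, "z": 0, "ax": 0, "ay": 0, "az": 0}
    - {"hand": 0, "x": 0, "y": 0, "z": 0, "ax": 0, "ay": 0, "az": 0}
    - {"hand": 0, "x": 0, "y": 0, "z": 0, "ax": 0, "ay": 0, "az": 0}
    - {"hand": 0, "x": 0, "y": 0, "z": 0, "ax": 0, "ay": 0, "az": 0}
    - {"hand": 0, "x": 0, "y": 0, "z": 0, "ax": 0, "ay": 0, "az": 0}
  newtons: 40

```text
t: 2.9
tool_pos: [0.5317, -0.2545, 0.2236]
orientation: [-3.128, 0.287, 0.0]
force: [0.1, -0.6, -2.8]
opening: 0.0195
gripper_force: 40.0
```

Run:
```python
from h import *
a=plate(43,-68);print(a, plate(43,100),plate(-43,-68),plate(-43,100))
go((.5335,-.252,.24,-10),(*a,.24,3.1))
```

```text
[ 47.15643611 -65.38010462] [ 38.07119553 102.37405599] [-38.71771754 -70.03088254] [-47.80295812  97.72327807]
t 2.9 grasp pt [ 0.5317 -0.2545  0.0566] yaw -10.5 F [ 0.1 -0.6 -2.8] open 0.0195 40.0
shift [ 0.0013 -0.0028 -0.1834] turn [-0.     0.    -0.009]
shift [57.7107 55.5399 -0.2023] turn [-0.     0.    -0.237]
```

Call:
carry_out:
  targets:
    - {"hand": 0, "x": 0, "y": 0, "z": -0.04, "ax": 0, "ay": 0, "az": 0}
    - {"hand": 0, "x": 0, "y": 0, "z": -0.1, "ax": 0, "ay": 0, "az": 0}
    - {"hand": 0, "x": 0, "y": 0, "z": -0.15, "ax": 0, "ay": 0, "az": 0}
    - {"hand": 0, "x": 0, "y": 0, "z": -0.185, "ax": 0, "ay": 0, "az": 0}
    - {"hand": 0, "x": 0, "y": 0, "z": -0.185, "ax": 0, "ay": 0, "az": 0}
    - {"hand": 0, "x": 0, "y": 0, "z": -0.185, "ax": 0, "ay": 0, "az": 0}

```text
t: 3.65
tool_pos: [0.5313, -0.2544, 0.4067]
orientation: [-3.127, 0.287, 0.004]
force: [-0.8, 0.7, -2.8]
opening: 0.0198
gripper_force: 40.0
```

Run:
```python
from h import *
a=plate(.041,-.068);print(a)
go((*a,.24,3.1))
```

```text
[0.58661736 0.12931674]
t 3.65 grasp pt [ 0.531  -0.2542  0.2397] yaw -10.5 F [-0.8  0.7 -2.8] open 0.0198 40.0
shift [-1.560e-02 -3.873e-01  1.000e-04] turn [-0.001  0.002 -0.237]
```

Call:
carry_out:
  targets:
    - {"hand": 0, "x": -0.002, "y": -0.05, "z": 0, "ax": 0, "ay": 0, "az": -0.03}
    - {"hand": 0, "x": -0.004, "y": -0.1, "z": 0, "ax": 0, "ay": 0, "az": -0.07}
    - {"hand": 0, "x": -0.006, "y": -0.15, "z": 0, "ax": 0, "ay": 0, "az": -0.1}
    - {"hand": 0, "x": -0.008, "y": -0.2, "z": 0, "ax": 0, "ay": 0, "az": -0.13}
    - {"hand": 0, "x": -0.01, "y": -0.25, "z": 0, "ax": 0, "ay": 0, "az": -0.16}
    - {"hand": 0, "x": -0.012, "y": -0.3, "z": 0, "ax": 0, "ay": 0, "az": -0.2}
    - {"hand": 0, "x": -0.014, "y": -0.35, "z": 0, "ax": 0, "ay": 0, "az": -0.22}
    - {"hand": 0, "x": -0.016, "y": -0.387, "z": 0, "ax": 0, "ay": 0, "az": -0.237}

```text
t: 4.65
tool_pos: [0.5858, 0.131, 0.4053]
orientation: [3.14, 0.087, -0.008]
force: [-0.1, -0.5, -1.8]
opening: 0.0198
gripper_force: 40.0
```

Call:
carry_out:
  targets:
    - {"hand": 0, "x": 0, "y": 0, "z": 0, "ax": 0, "ay": 0, "az": 0}
    - {"hand": 0, "x": 0, "y": 0, "z": 0, "ax": 0, "ay": 0, "az": 0}

```text
t: 4.9
tool_pos: [0.586, 0.1286, 0.4064]
orientation: [3.14, 0.085, -0.006]
force: [-0.5, -0.8, -1.7]
opening: 0.0199
gripper_force: 40.0
```

Run:
```python
from h import *
a=plate(.041,-.068);print(a)
go((*a,.0985,3.1))
im,d=snap('side','s2')
P,im=cloud('s2');z=P[...,2]
p=P[(z>.19)&(z<.225)&(P[...,0]>.48)&(P[...,1]>.05)&(P[...,1]<.2)&(P[...,0]<.7)]
if len(p):print(p.min(0),p.max(0))
```

```text
[0.58661736 0.12931674]
t 4.9 grasp pt [0.5854 0.1284 0.2394] yaw 3.09 F [-0.5 -0.8 -1.7] open 0.0199 40.0
shift [ 0.0011 -0.0008  0.1409] turn [ 0.001  0.004 -0.   ]
[0.52984293 0.11029656 0.19011537] [0.64025032 0.1476659  0.22482939]
```

View pics/s2.png

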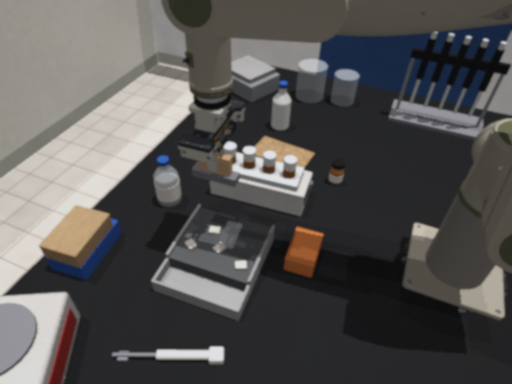

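The scraper is held level over the +x lane, clear of the lip. Lower it.

Call:
carry_out:
  targets:
    - {"hand": 0, "x": 0, "y": -0.001, "z": 0.04, "ax": 0, "ay": 0, "az": 0}
    - {"hand": 0, "x": 0, "y": -0.001, "z": 0.09, "ax": 0, "ay": 0, "az": 0}
    - {"hand": 0, "x": 0, "y": -0.001, "z": 0.12, "ax": 0, "ay": 0, "az": 0}
    - {"hand": 0, "x": 0, "y": -0.001, "z": 0.132, "ax": 0, "ay": 0, "az": 0}
    - {"hand": 0, "x": 0, "y": -0.001, "z": 0.138, "ax": 0, "ay": 0, "az": 0}
    - {"hand": 0, "x": 0, "y": -0.001, "z": 0.141, "ax": 0, "ay": 0, "az": 0}
    - {"hand": 0, "x": 0, "y": -0.001, "z": 0.141, "ax": 0, "ay": 0, "az": 0}

```text
t: 5.82
tool_pos: [0.5869, 0.1299, 0.2689]
orientation: [-3.14, -0.084, -0.003]
force: [0.2, 0.9, -3.0]
opening: 0.0194
gripper_force: 40.0
```

Run:
```python
from h import *
go((*plate(.041,.015),.0985,3.1),(*plate(.041,.1),.0985,3.1))
```

```text
t 5.83 grasp pt [0.5872 0.1299 0.1019] yaw 3.08 F [ 0.2  0.9 -3. ] open 0.0194 40.0
shift [-0.0003 -0.0825  0.0034] turn [-0.    -0.002 -0.   ]
shift [-0.0004 -0.1675  0.0034] turn [-0.    -0.002 -0.   ]
```

Call:
carry_out:
  targets:
    - {"hand": 0, "x": 0, "y": 0, "z": 0, "ax": 0, "ay": 0, "az": 0}
    - {"hand": 0, "x": 0, "y": 0, "z": 0, "ax": 0, "ay": 0, "az": 0}

```text
t: 6.08
tool_pos: [0.5866, 0.13, 0.2684]
orientation: [-3.14, -0.085, -0.002]
force: [-0.1, -0.7, -2.3]
opening: 0.02
gripper_force: 40.0
```

Run:
```python
from h import *
go((*plate(.041,.1),.0985,3.1))
```

```text
t 6.08 grasp pt [0.5868 0.13   0.1014] yaw 3.09 F [-0.1 -0.7 -2.3] open 0.02 40.0
shift [-0.     -0.1673  0.0029] turn [-0.    -0.001 -0.   ]
```

Call:
carry_out:
  targets:
    - {"hand": 0, "x": 0, "y": 0, "z": 0.003, "ax": 0, "ay": 0, "az": 0}
    - {"hand": 0, "x": 0, "y": 0, "z": 0.003, "ax": 0, "ay": 0, "az": 0}
    - {"hand": 0, "x": 0, "y": 0, "z": 0.003, "ax": 0, "ay": 0, "az": 0}

```text
t: 6.45
tool_pos: [0.5863, 0.1299, 0.2646]
orientation: [3.14, 0.085, -0.0]
force: [0.7, -0.1, -2.4]
opening: 0.0196
gripper_force: 40.0
```

Run:
```python
from h import *
go((*plate(.041,.1),.0985,3.1))
P,im=(snap('side','s3'),cloud('s3'))[1];z=P[...,2]
# foot top of the scraper
p=P[(z>.06)&(z<.08)&(P[...,0]>.50)&(P[...,1]>.10)&(P[...,1]<.165)&(P[...,0]<.66)]
print(len(p),np.percentile(p,[2,50,98],axis=0).round(4))
```

```text
t 6.45 grasp pt [0.5863 0.1299 0.0976] yaw 3.08 F [ 0.7 -0.1 -2.4] open 0.0196 40.0
shift [ 0.0002 -0.1674 -0.0009] turn [ 0.  0. -0.]
268 [[0.5323 0.1145 0.0605]
 [0.5683 0.1402 0.0676]
 [0.6372 0.1472 0.0783]]
```

Call:
carry_out:
  targets:
    - {"hand": 0, "x": 0, "y": -0.008, "z": 0, "ax": 0, "ay": 0, "az": 0}
    - {"hand": 0, "x": 0, "y": -0.018, "z": 0, "ax": 0, "ay": 0, "az": 0}
    - {"hand": 0, "x": 0, "y": -0.028, "z": 0, "ax": 0, "ay": 0, "az": 0}
    - {"hand": 0, "x": 0, "y": -0.038, "z": 0, "ax": 0, "ay": 0, "az": 0}
    - {"hand": 0, "x": 0, "y": -0.048, "z": 0, "ax": 0, "ay": 0, "az": 0}
    - {"hand": 0, "x": 0, "y": -0.058, "z": 0, "ax": 0, "ay": 0, "az": 0}
    - {"hand": 0, "x": 0, "y": -0.068, "z": 0, "ax": 0, "ay": 0, "az": 0}
    - {"hand": 0, "x": 0, "y": -0.078, "z": 0, "ax": 0, "ay": 0, "az": 0}

```text
t: 7.5
tool_pos: [0.5822, 0.2084, 0.2647]
orientation: [3.14, 0.084, -0.0]
force: [0.1, 0.2, -1.5]
opening: 0.0195
gripper_force: 40.0
```

Call:
carry_out:
  targets:
    - {"hand": 0, "x": 0, "y": -0.01, "z": 0, "ax": 0, "ay": 0, "az": 0}
    - {"hand": 0, "x": 0, "y": -0.02, "z": 0, "ax": 0, "ay": 0, "az": 0}
    - {"hand": 0, "x": 0, "y": -0.03, "z": 0, "ax": 0, "ay": 0, "az": 0}
    - {"hand": 0, "x": 0, "y": -0.04, "z": 0, "ax": 0, "ay": 0, "az": 0}
    - {"hand": 0, "x": 0, "y": -0.055, "z": 0, "ax": 0, "ay": 0, "az": 0}
    - {"hand": 0, "x": 0, "y": -0.07, "z": 0, "ax": 0, "ay": 0, "az": 0}
    - {"hand": 0, "x": 0, "y": -0.09, "z": 0, "ax": 0, "ay": 0, "az": 0}
    - {"hand": 0, "x": 0, "y": -0.09, "z": 0, "ax": 0, "ay": 0, "az": 0}

```text
t: 8.5
tool_pos: [0.577, 0.2996, 0.2647]
orientation: [-3.14, -0.088, -0.0]
force: [-0.4, -0.6, -2.3]
opening: 0.0198
gripper_force: 40.0
```

Run:
```python
from h import *
go((*plate(.041,.1),.0985,3.1),(*plate(-.045,-.072),.15,3.1))
im,_=snap('side','s4'); cv2.imwrite('pics/s4c.png',cv2.resize(im[170:330,130:300],None,fx=3.4,fy=3.4))
```

```text
t 8.5 grasp pt [0.577  0.2997 0.0977] yaw 3.2 F [-0.4 -0.6 -2.3] open 0.0198 40.0
shift [ 0.0004  0.0026 -0.0008] turn [-0.    -0.     0.002]
shift [-0.0859  0.1744 -0.0523] turn [-0.    -0.     0.002]
```

View pics/s4c.png

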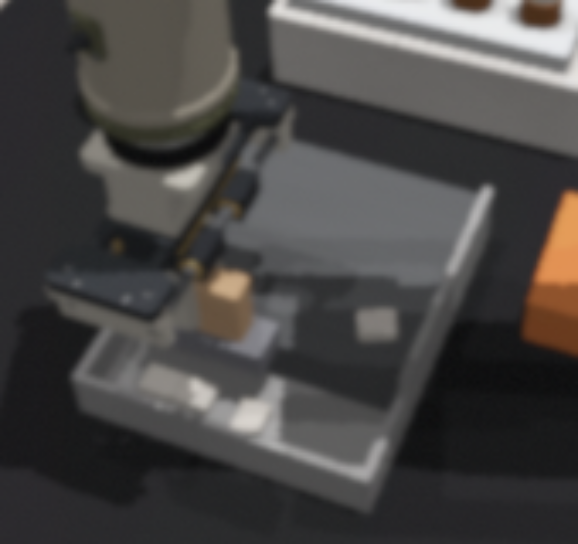

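Three chips are in the trough (crop ~150–265, 380–415); one remains on the deck (378,323), in the other lane.

Call:
carry_out:
  targets:
    - {"hand": 0, "x": 0, "y": 0, "z": -0.03, "ax": 0, "ay": 0, "az": 0.002}
    - {"hand": 0, "x": 0, "y": 0, "z": -0.05, "ax": 0, "ay": 0, "az": 0.002}
    - {"hand": 0, "x": -0.03, "y": 0.05, "z": -0.05, "ax": 0, "ay": 0, "az": 0.002}
    - {"hand": 0, "x": -0.06, "y": 0.1, "z": -0.05, "ax": 0, "ay": 0, "az": 0.002}
    - {"hand": 0, "x": -0.085, "y": 0.135, "z": -0.05, "ax": 0, "ay": 0, "az": 0.002}
    - {"hand": 0, "x": -0.085, "y": 0.135, "z": -0.05, "ax": 0, "ay": 0, "az": 0.002}
    - {"hand": 0, "x": -0.085, "y": 0.135, "z": -0.02, "ax": 0, "ay": 0, "az": 0.002}
    - {"hand": 0, "x": -0.085, "y": 0.135, "z": -0.001, "ax": 0, "ay": 0, "az": 0.002}

```text
t: 9.55
tool_pos: [0.5, 0.1585, 0.2652]
orientation: [-3.14, -0.081, -0.001]
force: [-0.4, 0.1, -3.1]
opening: 0.0196
gripper_force: 40.0
```

Call:
carry_out:
  targets:
    - {"hand": 0, "x": 0, "y": 0, "z": 0, "ax": 0, "ay": 0, "az": 0}
    - {"hand": 0, "x": 0, "y": 0, "z": 0, "ax": 0, "ay": 0, "az": 0}

```text
t: 9.8
tool_pos: [0.5, 0.1586, 0.2658]
orientation: [3.141, 0.082, -0.0]
force: [0.3, 0.2, -2.1]
opening: 0.0197
gripper_force: 40.0
```

Run:
```python
from h import *
go((*plate(-.045,.1),.0977,3.1))
```

```text
t 9.8 grasp pt [0.4999 0.1586 0.0988] yaw 2.99 F [ 0.3  0.2 -2.1] open 0.0197 40.0
shift [-0.0013 -0.1341  0.0011] turn [ 0.     0.    -0.002]
```

Call:
carry_out:
  targets:
    - {"hand": 0, "x": 0, "y": -0.01, "z": 0.001, "ax": 0, "ay": 0, "az": 0}
    - {"hand": 0, "x": 0, "y": -0.022, "z": 0.001, "ax": 0, "ay": 0, "az": 0}
    - {"hand": 0, "x": 0, "y": -0.034, "z": 0.001, "ax": 0, "ay": 0, "az": 0}
    - {"hand": 0, "x": 0, "y": -0.046, "z": 0.001, "ax": 0, "ay": 0, "az": 0}
    - {"hand": 0, "x": 0, "y": -0.058, "z": 0.001, "ax": 0, "ay": 0, "az": 0}
    - {"hand": 0, "x": 0, "y": -0.07, "z": 0.001, "ax": 0, "ay": 0, "az": 0}
    - {"hand": 0, "x": 0, "y": -0.082, "z": 0.001, "ax": 0, "ay": 0, "az": 0}
    - {"hand": 0, "x": 0, "y": -0.094, "z": 0.001, "ax": 0, "ay": 0, "az": 0}

```text
t: 10.8
tool_pos: [0.4948, 0.253, 0.2647]
orientation: [-3.141, -0.081, -0.0]
force: [-0.0, -0.7, -2.4]
opening: 0.0201
gripper_force: 40.0
```

Call:
carry_out:
  targets:
    - {"hand": 0, "x": 0, "y": -0.015, "z": 0, "ax": 0, "ay": 0, "az": 0}
    - {"hand": 0, "x": 0, "y": -0.03, "z": 0, "ax": 0, "ay": 0, "az": 0}
    - {"hand": 0, "x": 0, "y": -0.043, "z": 0, "ax": 0, "ay": 0, "az": 0}
    - {"hand": 0, "x": 0, "y": -0.043, "z": 0, "ax": 0, "ay": 0, "az": 0}
    - {"hand": 0, "x": 0, "y": -0.043, "z": -0.05, "ax": 0, "ay": 0, "az": 0}
    - {"hand": 0, "x": 0, "y": -0.043, "z": -0.1, "ax": 0, "ay": 0, "az": 0}
    - {"hand": 0, "x": 0, "y": -0.043, "z": -0.145, "ax": 0, "ay": 0, "az": 0}
    - {"hand": 0, "x": 0, "y": -0.043, "z": -0.145, "ax": 0, "ay": 0, "az": 0}

```text
t: 11.8
tool_pos: [0.4938, 0.2952, 0.415]
orientation: [-3.137, -0.081, -0.013]
force: [0.5, -0.4, -2.3]
opening: 0.0195
gripper_force: 40.0
```

Run:
```python
from h import *
go((.5465,-.257,.24,-6.3))
im,_=snap('side','s5'); im2,_=snap('scene','c5'); a=cv2.resize(im[170:330,130:300],(400,376));b=cv2.resize(im2[180:280,240:370],(400,308));b=cv2.copyMakeBorder(b,0,68,0,0,0)
cv2.imwrite('pics/s5c.png',np.hstack([a,b]))
```

```text
t 11.8 grasp pt [0.4951 0.2958 0.248 ] yaw 2.95 F [ 0.5 -0.4 -2.3] open 0.0195 40.0
shift [0.0242 0.5542 0.0064] turn [-0.004 -0.008  0.161]
```

View pics/s5c.png

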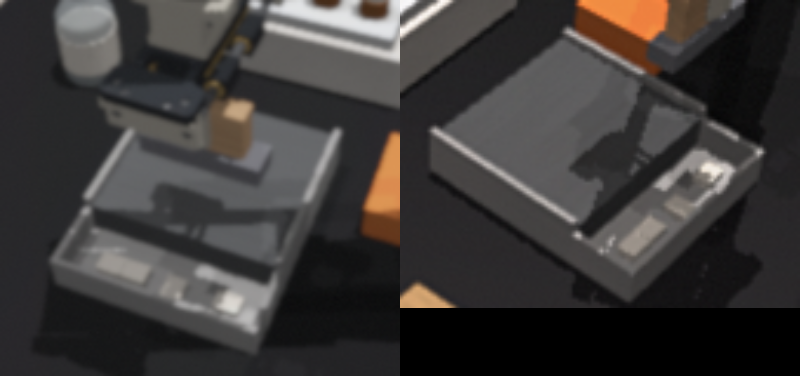

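The deck is clear and all chips are in the trough. Return the scraper to the mat.

Call:
carry_out:
  targets:
    - {"hand": 0, "x": 0.003, "y": 0.06, "z": 0.003, "ax": 0, "ay": 0, "az": 0.02}
    - {"hand": 0, "x": 0.006, "y": 0.12, "z": 0.003, "ax": 0, "ay": 0, "az": 0.04}
    - {"hand": 0, "x": 0.009, "y": 0.18, "z": 0.003, "ax": 0, "ay": 0, "az": 0.06}
    - {"hand": 0, "x": 0.012, "y": 0.24, "z": 0.003, "ax": 0, "ay": 0, "az": 0.08}
    - {"hand": 0, "x": 0.015, "y": 0.3, "z": 0.003, "ax": 0, "ay": 0, "az": 0.1}
    - {"hand": 0, "x": 0.018, "y": 0.36, "z": 0.003, "ax": 0, "ay": 0, "az": 0.12}
    - {"hand": 0, "x": 0.02, "y": 0.42, "z": 0.003, "ax": 0, "ay": 0, "az": 0.14}
    - {"hand": 0, "x": 0.022, "y": 0.48, "z": 0.003, "ax": 0, "ay": 0, "az": 0.161}

```text
t: 12.9
tool_pos: [0.5387, -0.185, 0.4037]
orientation: [-3.135, 0.173, 0.006]
force: [1.4, -0.1, -2.3]
opening: 0.0197
gripper_force: 40.0
```

Run:
```python
from h import *
go((.5465,-.257,.24,-6.3),(.5465,-.257,.058,-6.3))
```

```text
t 12.9 grasp pt [ 0.538  -0.1847  0.2367] yaw -6.31 F [ 1.4 -0.1 -2.3] open 0.0197 40.0
shift [ 0.0157  0.0707 -0.0034] turn [-0.001  0.004 -0.   ]
shift [0.0164 0.0709 0.1786] turn [-0.001  0.004 -0.   ]
```

Call:
carry_out:
  targets:
    - {"hand": 0, "x": 0.01, "y": 0.04, "z": -0.002, "ax": 0, "ay": 0.004, "az": 0}
    - {"hand": 0, "x": 0.016, "y": 0.071, "z": -0.002, "ax": 0, "ay": 0.004, "az": 0}
    - {"hand": 0, "x": 0.016, "y": 0.071, "z": 0.02, "ax": 0, "ay": 0.004, "az": 0}
    - {"hand": 0, "x": 0.016, "y": 0.071, "z": 0.07, "ax": 0, "ay": 0.004, "az": 0}
    - {"hand": 0, "x": 0.016, "y": 0.071, "z": 0.12, "ax": 0, "ay": 0.004, "az": 0}
    - {"hand": 0, "x": 0.016, "y": 0.071, "z": 0.155, "ax": 0, "ay": 0.004, "az": 0}
    - {"hand": 0, "x": 0.016, "y": 0.071, "z": 0.171, "ax": 0, "ay": 0.004, "az": 0}
    - {"hand": 0, "x": 0.016, "y": 0.071, "z": 0.176, "ax": 0, "ay": 0.004, "az": 0}

```text
t: 13.9
tool_pos: [0.5469, -0.2551, 0.2288]
orientation: [-3.136, 0.171, -0.002]
force: [0.2, 0.8, -1.8]
opening: 0.0195
gripper_force: 40.0
```

Call:
carry_out:
  targets:
    - {"hand": 0, "x": 0, "y": 0, "z": 0, "ax": 0, "ay": 0, "az": 0}
    - {"hand": 0, "x": 0, "y": 0, "z": 0, "ax": 0, "ay": 0, "az": 0}

```text
t: 14.15
tool_pos: [0.5484, -0.2558, 0.2326]
orientation: [3.135, -0.171, 0.01]
force: [0.1, 0.3, -1.6]
opening: 0.0195
gripper_force: 40.0
```

Run:
```python
from h import *
go((.5465,-.257,.0566,-6.3))
```

```text
t 14.15 grasp pt [ 0.5495 -0.2562  0.0656] yaw -6.25 F [ 0.1  0.3 -1.6] open 0.0195 40.0
shift [-0.0018  0.0013  0.009 ] turn [ 0.001 -0.007  0.001]
```

Call:
carry_out:
  targets:
    - {"hand": 0, "x": -0.001, "y": 0.001, "z": 0.004, "ax": 0, "ay": -0.005, "az": 0}
    - {"hand": 0, "x": -0.001, "y": 0.001, "z": 0.007, "ax": 0, "ay": -0.005, "az": 0}
    - {"hand": 0, "x": -0.001, "y": 0.001, "z": 0.007, "ax": 0, "ay": -0.005, "az": 0}
    - {"hand": 0, "x": -0.001, "y": 0.001, "z": 0.007, "ax": 0, "ay": -0.005, "az": 0}

```text
t: 14.65
tool_pos: [0.5466, -0.2563, 0.2237]
orientation: [-3.137, 0.171, 0.002]
force: [-0.7, -0.5, -2.4]
opening: 0.0202
gripper_force: 40.0
```

Run:
```python
from h import *
go((.5465,-.257,.0566,-6.3))
```

```text
t 14.65 grasp pt [ 0.5464 -0.2563  0.0567] yaw -6.25 F [-0.7 -0.5 -2.4] open 0.0202 40.0
shift [0.     0.0007 0.0001] turn [-0.     0.001  0.001]
```

Call:
carry_out:
  targets:
    - {"hand": 0, "x": 0, "y": 0, "z": 0.001, "ax": 0, "ay": 0, "az": 0}
    - {"hand": 0, "x": 0, "y": 0, "z": 0.001, "ax": 0, "ay": 0, "az": 0}
    - {"hand": 70, "x": 0, "y": 0, "z": 0.001, "ax": 0, "ay": 0, "az": 0}
    - {"hand": 70, "x": 0, "y": 0, "z": 0.001, "ax": 0, "ay": 0, "az": 0}
    - {"hand": 70, "x": 0, "y": 0, "z": 0.001, "ax": 0, "ay": 0, "az": 0}
    - {"hand": 70, "x": 0, "y": 0, "z": 0.001, "ax": 0, "ay": 0, "az": 0}
    - {"hand": 70, "x": 0, "y": 0, "z": 0.001, "ax": 0, "ay": 0, "az": 0}
    - {"hand": 70, "x": 0, "y": 0, "z": 0.001, "ax": 0, "ay": 0, "az": 0}

```text
t: 15.65
tool_pos: [0.5466, -0.2563, 0.2227]
orientation: [-3.137, 0.171, 0.002]
force: [0.4, -0.3, 0.2]
opening: 0.0645
gripper_force: 0.0
```

Call:
carry_out:
  targets:
    - {"hand": 70, "x": 0, "y": 0, "z": -0.02, "ax": 0, "ay": 0, "az": 0}
    - {"hand": 70, "x": 0, "y": 0, "z": -0.06, "ax": 0, "ay": 0, "az": 0}
    - {"hand": 70, "x": 0, "y": 0, "z": -0.11, "ax": 0, "ay": 0, "az": 0}
    - {"hand": 70, "x": 0, "y": 0, "z": -0.16, "ax": 0, "ay": 0, "az": 0}
    - {"hand": 70, "x": 0, "y": 0, "z": -0.21, "ax": 0, "ay": 0, "az": 0}
    - {"hand": 70, "x": 0, "y": 0, "z": -0.21, "ax": 0, "ay": 0, "az": 0}
    - {"hand": 70, "x": 0, "y": 0, "z": -0.21, "ax": 0, "ay": 0, "az": 0}

```text
t: 16.52
tool_pos: [0.5466, -0.2563, 0.4335]
orientation: [3.136, -0.171, -0.0]
force: [-0.4, -1.0, -0.3]
opening: 0.065
gripper_force: 0.0
```

```bash
cat >> h.py <<'E'
def scr(f):
    P,im=cloud(f);z=P[...,2];X,Y=P[...,0],P[...,1]
    b=(X>.43)&(X<.67)&(Y>-.335)&(Y<-.16)
    for t,a,c in(('grip',.068,.085),('foot',.02,.031)):
        m=b&(z>a)&(z<c);n,l,st,_=cv2.connectedComponentsWithStats(m.astype(np.uint8));
        if n<2: print(t,'none');continue
        p=P[l==1+np.argmax(st[1:,4])];r=cv2.minAreaRect((p[:,:2]*1000).astype(np.float32));print(t,len(p),np.round(r[0],1),np.round(r[1],1),round(r[2],1))
E
python3 - <<'E'
from h import *
for n in('scene','side'): snap(n,n+'6');scr(n+'6')
u=np.array([np.cos(np.radians(4.8)),np.sin(np.radians(4.8))])
c=np.array([.5475,-.050])
for k in(-.087,-.029,.029,.087): print(c+u*k)
go(*[(*(c+u*k),.24,4.8) for k in(-.087,.087)])
E
```

```text
grip 106 [ 549.  -254.7] [29.2 83. ] 88.7
foot 108 [ 548.6 -253.9] [ 39.2 110.8] 81.5
grip 145 [ 546.8 -255.5] [23.3 82.2] 81.9
foot 141 [ 547.4 -254.5] [ 32.6 111. ] 83.9
[ 0.46080512 -0.05727997]
[ 0.51860171 -0.05242666]
[ 0.57639829 -0.04757334]
[ 0.63419488 -0.04272003]
t 16.62 grasp pt [ 0.5459 -0.2559  0.2643] yaw -6.26 F [ 0.5 -0.2 -0.5] open 0.0649 0.0
shift [-0.1067 -0.1883  0.0248] turn [-0.001  0.003 -0.193]
shift [ 0.0641 -0.2217  0.0243] turn [-0.001  0.003 -0.193]
```

Scraper is down, centred on the mat. Now vial A (x≈0.461).

Call:
carry_out:
  targets:
    - {"hand": 70, "x": -0.027, "y": -0.047, "z": 0.006, "ax": 0, "ay": 0, "az": -0.05}
    - {"hand": 70, "x": -0.054, "y": -0.094, "z": 0.012, "ax": 0, "ay": 0, "az": -0.1}
    - {"hand": 70, "x": -0.08, "y": -0.141, "z": 0.018, "ax": 0, "ay": 0, "az": -0.15}
    - {"hand": 70, "x": -0.107, "y": -0.188, "z": 0.025, "ax": 0, "ay": 0.003, "az": -0.193}
    - {"hand": 70, "x": -0.107, "y": -0.188, "z": 0.025, "ax": 0, "ay": 0.003, "az": -0.193}
    - {"hand": 70, "x": -0.107, "y": -0.188, "z": 0.025, "ax": 0, "ay": 0.003, "az": -0.193}
    - {"hand": 70, "x": -0.107, "y": -0.188, "z": 0.025, "ax": 0, "ay": 0.003, "az": -0.193}

```text
t: 17.5
tool_pos: [0.4612, -0.0587, 0.4076]
orientation: [3.139, 0.13, 0.002]
force: [0.0, 0.3, 0.5]
opening: 0.0653
gripper_force: 0.0
```

Run:
```python
from h import *
go((.461,-.057,.123,4.8))
```

```text
t 17.5 grasp pt [ 0.4615 -0.0587  0.2406] yaw 4.73 F [0.  0.3 0.5] open 0.0653 0.0
shift [-0.0002 -0.0017  0.1176] turn [ 0.    -0.001 -0.001]
```

Call:
carry_out:
  targets:
    - {"hand": 70, "x": 0, "y": -0.002, "z": 0.04, "ax": 0, "ay": 0, "az": 0}
    - {"hand": 70, "x": 0, "y": -0.002, "z": 0.08, "ax": 0, "ay": 0, "az": 0}
    - {"hand": 70, "x": 0, "y": -0.002, "z": 0.105, "ax": 0, "ay": 0, "az": 0}
    - {"hand": 70, "x": 0, "y": -0.002, "z": 0.117, "ax": 0, "ay": 0, "az": 0}
    - {"hand": 70, "x": 0, "y": -0.002, "z": 0.117, "ax": 0, "ay": 0, "az": 0}
    - {"hand": 70, "x": 0, "y": -0.002, "z": 0.117, "ax": 0, "ay": 0, "az": 0}
    - {"hand": 70, "x": 0, "y": -0.002, "z": 0.117, "ax": 0, "ay": 0, "az": 0}

```text
t: 18.38
tool_pos: [0.4615, -0.056, 0.2922]
orientation: [3.138, 0.131, 0.007]
force: [0.1, 0.8, 0.5]
opening: 0.0648
gripper_force: 0.0
```

Call:
carry_out:
  targets:
    - {"hand": 0, "x": 0, "y": 0, "z": 0, "ax": 0, "ay": 0, "az": 0}
    - {"hand": 0, "x": 0, "y": 0, "z": 0, "ax": 0, "ay": 0, "az": 0}
    - {"hand": 0, "x": 0, "y": 0, "z": 0, "ax": 0, "ay": 0, "az": 0}
    - {"hand": 0, "x": 0, "y": 0, "z": 0, "ax": 0, "ay": 0, "az": 0}
    - {"hand": 0, "x": 0, "y": 0, "z": 0, "ax": 0, "ay": 0, "az": 0}
    - {"hand": 0, "x": 0, "y": 0, "z": 0, "ax": 0, "ay": 0, "az": 0}
  newtons: 15

```text
t: 19.12
tool_pos: [0.461, -0.0563, 0.291]
orientation: [3.138, 0.131, 0.004]
force: [0.3, -4.9, 0.4]
opening: 0.036
gripper_force: 15.0
```

Run:
```python
from h import *
go((.461,-.057,.225,4.8))
```

```text
t 19.12 grasp pt [ 0.4615 -0.0565  0.124 ] yaw 4.79 F [ 0.3 -4.9  0.4] open 0.036 15.0
shift [ 1.00e-04  8.00e-04 -1.01e-01] turn [ 0.001 -0.002 -0.   ]
```

Call:
carry_out:
  targets:
    - {"hand": 0, "x": 0, "y": 0.001, "z": -0.01, "ax": 0, "ay": 0, "az": 0}
    - {"hand": 0, "x": 0, "y": 0.001, "z": -0.025, "ax": 0, "ay": 0, "az": 0}
    - {"hand": 0, "x": 0, "y": 0.001, "z": -0.04, "ax": 0, "ay": 0, "az": 0}
    - {"hand": 0, "x": 0, "y": 0.001, "z": -0.055, "ax": 0, "ay": 0, "az": 0}
    - {"hand": 0, "x": 0, "y": 0.001, "z": -0.07, "ax": 0, "ay": 0, "az": 0}
    - {"hand": 0, "x": 0, "y": 0.001, "z": -0.085, "ax": 0, "ay": 0, "az": 0}
    - {"hand": 0, "x": 0, "y": 0.001, "z": -0.1, "ax": 0, "ay": 0, "az": 0}
    - {"hand": 0, "x": 0, "y": 0.001, "z": -0.1, "ax": 0, "ay": 0, "az": 0}

```text
t: 20.12
tool_pos: [0.4613, -0.0569, 0.3926]
orientation: [3.138, 0.132, 0.008]
force: [-0.6, -0.4, -1.4]
opening: 0.0356
gripper_force: 15.0
```

Run:
```python
from h import *
for k in(-.075,-.025,.025,.075):print(plate(k,0))
go((*plate(-.075,0),.225,3.1),(*plate(-.075,0),.155,3.1))
```

```text
[0.46710975 0.19094409]
[0.51703658 0.19364803]
[0.56696342 0.19635197]
[0.61689025 0.19905591]
t 20.12 grasp pt [ 0.4621 -0.0569  0.2256] yaw 4.81 F [-0.6 -0.4 -1.4] open 0.0356 15.0
shift [ 0.0266 -0.2465  0.0005] turn [ 0.001 -0.005  0.03 ]
shift [ 0.0262 -0.2465  0.0705] turn [ 0.001 -0.005  0.03 ]
```

Call:
carry_out:
  targets:
    - {"hand": 0, "x": 0.003, "y": -0.025, "z": 0, "ax": 0, "ay": 0, "az": 0}
    - {"hand": 0, "x": 0.007, "y": -0.065, "z": 0, "ax": 0, "ay": 0, "az": 0.01}
    - {"hand": 0, "x": 0.012, "y": -0.105, "z": 0, "ax": 0, "ay": 0, "az": 0.02}
    - {"hand": 0, "x": 0.016, "y": -0.145, "z": 0, "ax": 0, "ay": 0, "az": 0.03}
    - {"hand": 0, "x": 0.02, "y": -0.185, "z": 0, "ax": 0, "ay": 0, "az": 0.03}
    - {"hand": 0, "x": 0.024, "y": -0.22, "z": 0, "ax": 0, "ay": -0.005, "az": 0.03}
    - {"hand": 0, "x": 0.026, "y": -0.246, "z": 0, "ax": 0, "ay": -0.005, "az": 0.03}
    - {"hand": 0, "x": 0.026, "y": -0.246, "z": 0, "ax": 0, "ay": -0.005, "az": 0.03}

```text
t: 21.12
tool_pos: [0.4658, 0.1919, 0.39]
orientation: [3.14, 0.089, -0.007]
force: [0.2, -0.7, -1.5]
opening: 0.0359
gripper_force: 15.0
```

Call:
carry_out:
  targets:
    - {"hand": 0, "x": 0, "y": 0, "z": 0.02, "ax": 0, "ay": 0, "az": 0}
    - {"hand": 0, "x": 0, "y": 0, "z": 0.04, "ax": 0, "ay": 0, "az": 0}
    - {"hand": 0, "x": 0, "y": 0, "z": 0.055, "ax": 0, "ay": 0, "az": 0}
    - {"hand": 0, "x": 0, "y": 0, "z": 0.067, "ax": 0, "ay": 0, "az": 0}
    - {"hand": 0, "x": 0, "y": 0, "z": 0.067, "ax": 0, "ay": 0, "az": 0}
    - {"hand": 0, "x": 0, "y": 0, "z": 0.067, "ax": 0, "ay": 0, "az": 0}
    - {"hand": 0, "x": 0, "y": 0, "z": 0.067, "ax": 0, "ay": 0, "az": 0}

```text
t: 22.0
tool_pos: [0.4663, 0.1906, 0.3248]
orientation: [-3.14, -0.085, 0.002]
force: [0.3, 0.0, -0.7]
opening: 0.0359
gripper_force: 15.0
```

Run:
```python
from h import *
go((*plate(-.075,0),.151,3.1))
```

```text
t 22.0 grasp pt [0.466  0.1906 0.1578] yaw 3.09 F [ 0.3  0.  -0.7] open 0.0359 15.0
shift [ 0.0009 -0.0003  0.0068] turn [-0.     0.002 -0.   ]
```

Call:
carry_out:
  targets:
    - {"hand": 0, "x": 0.001, "y": 0, "z": 0.003, "ax": 0, "ay": 0, "az": 0}
    - {"hand": 0, "x": 0.001, "y": 0, "z": 0.006, "ax": 0, "ay": 0, "az": 0}
    - {"hand": 0, "x": 0.001, "y": 0, "z": 0.006, "ax": 0, "ay": 0, "az": 0}
    - {"hand": 0, "x": 0.001, "y": 0, "z": 0.006, "ax": 0, "ay": 0, "az": 0}

```text
t: 22.5
tool_pos: [0.467, 0.1905, 0.3179]
orientation: [3.14, 0.084, -0.005]
force: [0.1, -1.0, -1.8]
opening: 0.0358
gripper_force: 15.0
```

Run:
```python
from h import *
go((*plate(-.075,0),.151,3.1))
P,im=(snap('side','s7'),cloud('s7'))[1];z=P[...,2]
m=(abs(P[...,0]-.467)<.022)&(abs(P[...,1]-.192)<.03)
d=im[m&(z>.03)]; p=P[m]
print(np.histogram(p[:,2],np.arange(.03,.19,.01)))
```

```text
t 22.5 grasp pt [0.4665 0.1905 0.1509] yaw 3.08 F [ 0.1 -1.  -1.8] open 0.0358 15.0
shift [ 0.0002 -0.0004 -0.0001] turn [ 0.     0.003 -0.   ]
(array([  0, 169,  42,  37,  39,  40,  37,  40,  43,  24,  17,  24,  11,
        11,   3]), array([0.03, 0.04, 0.05, 0.06, 0.07, 0.08, 0.09, 0.1 , 0.11, 0.12, 0.13,
       0.14, 0.15, 0.16, 0.17, 0.18]))
```

Call:
carry_out:
  targets:
    - {"hand": 0, "x": 0, "y": 0, "z": 0.001, "ax": 0, "ay": 0, "az": 0}
    - {"hand": 0, "x": 0, "y": 0, "z": 0.001, "ax": 0, "ay": 0, "az": 0}
    - {"hand": 70, "x": 0, "y": 0, "z": 0.001, "ax": 0, "ay": 0, "az": 0}
    - {"hand": 70, "x": 0, "y": 0, "z": 0.001, "ax": 0, "ay": 0, "az": 0}
    - {"hand": 70, "x": 0, "y": 0, "z": 0.001, "ax": 0, "ay": 0, "az": 0}
    - {"hand": 70, "x": 0, "y": 0, "z": 0.001, "ax": 0, "ay": 0, "az": 0}

```text
t: 23.3
tool_pos: [0.4669, 0.1905, 0.3167]
orientation: [3.14, 0.084, -0.005]
force: [-0.7, -0.5, -0.5]
opening: 0.0646
gripper_force: 0.0
```

Call:
carry_out:
  targets:
    - {"hand": 70, "x": 0, "y": 0, "z": -0.02, "ax": 0, "ay": 0, "az": 0}
    - {"hand": 70, "x": 0, "y": 0, "z": -0.05, "ax": 0, "ay": 0, "az": 0}
    - {"hand": 70, "x": 0, "y": 0, "z": -0.09, "ax": 0, "ay": 0, "az": 0}
    - {"hand": 70, "x": 0, "y": 0, "z": -0.09, "ax": 0, "ay": 0, "az": 0}
    - {"hand": 70, "x": 0, "y": 0, "z": -0.09, "ax": 0, "ay": 0, "az": 0}

```text
t: 23.92
tool_pos: [0.4671, 0.1905, 0.4064]
orientation: [3.14, 0.084, -0.005]
force: [-0.2, -0.1, 0.7]
opening: 0.0653
gripper_force: 0.0
```

Run:
```python
from h import *
P,im=(snap('side','s8'),cloud('s8'))[1];z=P[...,2]
m=(abs(P[...,0]-.467)<.03)&(abs(P[...,1]-.192)<.04)&(z>.173)&(z<.183);print(m.sum(),np.median(P[m],0))
go((.5186,-.0525,.24,4.8))
```

```text
142 [0.46354004 0.19379578 0.17752165]
t 23.98 grasp pt [0.4662 0.1903 0.2387] yaw 3.08 F [ 0.6 -0.7 -0.2] open 0.0654 0.0
shift [ 0.0385  0.2454 -0.0014] turn [ 0.     0.005 -0.03 ]
```

Vial A stands. Vial B.

Call:
carry_out:
  targets:
    - {"hand": 70, "x": 0.008, "y": 0.05, "z": 0, "ax": 0, "ay": 0, "az": -0.01}
    - {"hand": 70, "x": 0.016, "y": 0.1, "z": 0, "ax": 0, "ay": 0, "az": -0.02}
    - {"hand": 70, "x": 0.024, "y": 0.15, "z": 0, "ax": 0, "ay": 0, "az": -0.03}
    - {"hand": 70, "x": 0.032, "y": 0.2, "z": 0, "ax": 0, "ay": 0.005, "az": -0.03}
    - {"hand": 70, "x": 0.038, "y": 0.245, "z": 0, "ax": 0, "ay": 0.005, "az": -0.03}
    - {"hand": 70, "x": 0.038, "y": 0.245, "z": 0, "ax": 0, "ay": 0.005, "az": -0.03}
    - {"hand": 70, "x": 0.038, "y": 0.245, "z": 0, "ax": 0, "ay": 0.005, "az": -0.03}
    - {"hand": 70, "x": 0.038, "y": 0.245, "z": 0, "ax": 0, "ay": 0.005, "az": -0.03}

```text
t: 24.98
tool_pos: [0.5181, -0.0509, 0.4062]
orientation: [-3.138, -0.134, -0.002]
force: [-0.8, 0.1, -0.4]
opening: 0.0651
gripper_force: 0.0
```

Run:
```python
from h import *
go((.5186,-.0525,.123,4.8))
```

```text
t 24.98 grasp pt [ 0.5183 -0.0508  0.2392] yaw 4.88 F [-0.8  0.1 -0.4] open 0.0651 0.0
shift [0.0002 0.0017 0.1162] turn [-0.    -0.001  0.001]
```

Call:
carry_out:
  targets:
    - {"hand": 70, "x": 0, "y": 0.001, "z": 0.04, "ax": 0, "ay": 0, "az": 0}
    - {"hand": 70, "x": 0, "y": 0.001, "z": 0.08, "ax": 0, "ay": 0, "az": 0}
    - {"hand": 70, "x": 0, "y": 0.001, "z": 0.105, "ax": 0, "ay": 0, "az": 0}
    - {"hand": 70, "x": 0, "y": 0.001, "z": 0.116, "ax": 0, "ay": 0, "az": 0}
    - {"hand": 70, "x": 0, "y": 0.001, "z": 0.116, "ax": 0, "ay": 0, "az": 0}
    - {"hand": 70, "x": 0, "y": 0.001, "z": 0.116, "ax": 0, "ay": 0, "az": 0}
    - {"hand": 70, "x": 0, "y": 0.001, "z": 0.116, "ax": 0, "ay": 0, "az": 0}

```text
t: 25.85
tool_pos: [0.5192, -0.0531, 0.2922]
orientation: [3.138, 0.132, 0.007]
force: [0.6, -1.4, 0.6]
opening: 0.0651
gripper_force: 0.0
```

Call:
carry_out:
  targets:
    - {"hand": 0, "x": 0, "y": 0, "z": 0, "ax": 0, "ay": 0, "az": 0}
    - {"hand": 0, "x": 0, "y": 0, "z": 0, "ax": 0, "ay": 0, "az": 0}
    - {"hand": 0, "x": 0, "y": 0, "z": 0, "ax": 0, "ay": 0, "az": 0}
    - {"hand": 0, "x": 0, "y": 0, "z": 0, "ax": 0, "ay": 0, "az": 0}
    - {"hand": 0, "x": 0, "y": 0, "z": 0, "ax": 0, "ay": 0, "az": 0}
    - {"hand": 0, "x": 0, "y": 0, "z": 0, "ax": 0, "ay": 0, "az": 0}
  newtons: 15

```text
t: 26.6
tool_pos: [0.5186, -0.053, 0.2908]
orientation: [3.139, 0.132, 0.003]
force: [-0.3, 0.3, 0.3]
opening: 0.0357
gripper_force: 15.0
```

Run:
```python
from h import *
go((.5186,-.0525,.223,4.8))
```

```text
t 26.6 grasp pt [ 0.519  -0.053   0.1238] yaw 4.8 F [-0.3  0.3  0.3] open 0.0357 15.0
shift [ 0.0002 -0.0005 -0.0992] turn [ 0.    -0.002 -0.   ]
```

Call:
carry_out:
  targets:
    - {"hand": 0, "x": 0, "y": 0, "z": -0.01, "ax": 0, "ay": 0, "az": 0}
    - {"hand": 0, "x": 0, "y": 0, "z": -0.025, "ax": 0, "ay": 0, "az": 0}
    - {"hand": 0, "x": 0, "y": 0, "z": -0.04, "ax": 0, "ay": 0, "az": 0}
    - {"hand": 0, "x": 0, "y": 0, "z": -0.055, "ax": 0, "ay": 0, "az": 0}
    - {"hand": 0, "x": 0, "y": 0, "z": -0.07, "ax": 0, "ay": 0, "az": 0}
    - {"hand": 0, "x": 0, "y": 0, "z": -0.085, "ax": 0, "ay": 0, "az": 0}
    - {"hand": 0, "x": 0, "y": 0, "z": -0.1, "ax": 0, "ay": 0, "az": 0}
    - {"hand": 0, "x": 0, "y": 0, "z": -0.1, "ax": 0, "ay": 0, "az": 0}

```text
t: 27.6
tool_pos: [0.5189, -0.0531, 0.3926]
orientation: [3.138, 0.132, 0.008]
force: [-0.5, 0.2, -2.2]
opening: 0.0357
gripper_force: 15.0
```

Call:
carry_out:
  targets:
    - {"hand": 0, "x": 0.003, "y": -0.025, "z": 0, "ax": 0, "ay": 0, "az": 0}
    - {"hand": 0, "x": 0.006, "y": -0.065, "z": 0, "ax": 0, "ay": 0, "az": 0.01}
    - {"hand": 0, "x": 0.009, "y": -0.105, "z": 0, "ax": 0, "ay": 0, "az": 0.02}
    - {"hand": 0, "x": 0.012, "y": -0.145, "z": 0, "ax": 0, "ay": 0, "az": 0.03}
    - {"hand": 0, "x": 0.015, "y": -0.185, "z": 0, "ax": 0, "ay": 0, "az": 0.03}
    - {"hand": 0, "x": 0.018, "y": -0.22, "z": 0, "ax": 0, "ay": 0, "az": 0.03}
    - {"hand": 0, "x": 0.019, "y": -0.246, "z": 0, "ax": 0, "ay": 0, "az": 0.03}
    - {"hand": 0, "x": 0.019, "y": -0.246, "z": 0, "ax": 0, "ay": 0, "az": 0.03}

```text
t: 28.6
tool_pos: [0.5163, 0.1952, 0.3899]
orientation: [3.14, 0.089, 0.001]
force: [-0.6, -1.0, -2.2]
opening: 0.036
gripper_force: 15.0
```

Call:
carry_out:
  targets:
    - {"hand": 0, "x": 0, "y": 0, "z": 0.02, "ax": 0, "ay": 0, "az": 0}
    - {"hand": 0, "x": 0, "y": 0, "z": 0.04, "ax": 0, "ay": 0, "az": 0}
    - {"hand": 0, "x": 0, "y": 0, "z": 0.055, "ax": 0, "ay": 0, "az": 0}
    - {"hand": 0, "x": 0, "y": 0, "z": 0.064, "ax": 0, "ay": 0, "az": 0}
    - {"hand": 0, "x": 0, "y": 0, "z": 0.064, "ax": 0, "ay": 0, "az": 0}
    - {"hand": 0, "x": 0, "y": 0, "z": 0.064, "ax": 0, "ay": 0, "az": 0}
    - {"hand": 0, "x": 0, "y": 0, "z": 0.064, "ax": 0, "ay": 0, "az": 0}

```text
t: 29.48
tool_pos: [0.5172, 0.1938, 0.3278]
orientation: [-3.14, -0.085, -0.006]
force: [-0.7, 0.3, -2.1]
opening: 0.0359
gripper_force: 15.0
```

Run:
```python
from h import *
go((*plate(-.025,0),.151,3.1))
```

```text
t 29.48 grasp pt [0.5178 0.1939 0.1608] yaw 3.09 F [-0.7  0.3 -2.1] open 0.0359 15.0
shift [-0.0002  0.0002  0.0097] turn [-0.    -0.004 -0.   ]
```

Call:
carry_out:
  targets:
    - {"hand": 0, "x": 0, "y": 0, "z": 0.004, "ax": 0, "ay": -0.003, "az": 0}
    - {"hand": 0, "x": 0, "y": 0, "z": 0.007, "ax": 0, "ay": -0.003, "az": 0}
    - {"hand": 0, "x": 0, "y": 0, "z": 0.009, "ax": 0, "ay": -0.003, "az": 0}
    - {"hand": 0, "x": 0, "y": 0, "z": 0.009, "ax": 0, "ay": -0.003, "az": 0}
    - {"hand": 0, "x": 0, "y": 0, "z": 0.009, "ax": 0, "ay": -0.003, "az": 0}

```text
t: 30.1
tool_pos: [0.5169, 0.1937, 0.3178]
orientation: [3.14, 0.084, -0.002]
force: [0.5, 0.0, -1.2]
opening: 0.0362
gripper_force: 15.0
```

Run:
```python
from h import *
go((*plate(-.025,0),.151,3.1))
```

```text
t 30.1 grasp pt [0.5168 0.1937 0.1508] yaw 3.08 F [ 0.5  0.  -1.2] open 0.0362 15.0
shift [ 0.0001  0.0001 -0.0002] turn [ 0.     0.001 -0.   ]
```

Call:
carry_out:
  targets:
    - {"hand": 0, "x": 0, "y": 0, "z": 0.001, "ax": 0, "ay": 0, "az": 0}
    - {"hand": 0, "x": 0, "y": 0, "z": 0.001, "ax": 0, "ay": 0, "az": 0}
    - {"hand": 70, "x": 0, "y": 0, "z": 0.001, "ax": 0, "ay": 0, "az": 0}
    - {"hand": 70, "x": 0, "y": 0, "z": 0.001, "ax": 0, "ay": 0, "az": 0}
    - {"hand": 70, "x": 0, "y": 0, "z": 0.001, "ax": 0, "ay": 0, "az": 0}
    - {"hand": 70, "x": 0, "y": 0, "z": 0.001, "ax": 0, "ay": 0, "az": 0}

```text
t: 30.85
tool_pos: [0.5169, 0.1937, 0.3167]
orientation: [3.14, 0.085, -0.002]
force: [0.2, -0.0, -0.3]
opening: 0.0649
gripper_force: 0.0
```

Call:
carry_out:
  targets:
    - {"hand": 70, "x": 0, "y": 0, "z": -0.02, "ax": 0, "ay": 0, "az": 0}
    - {"hand": 70, "x": 0, "y": 0, "z": -0.05, "ax": 0, "ay": 0, "az": 0}
    - {"hand": 70, "x": 0, "y": 0, "z": -0.09, "ax": 0, "ay": 0, "az": 0}
    - {"hand": 70, "x": 0, "y": 0, "z": -0.09, "ax": 0, "ay": 0, "az": 0}
    - {"hand": 70, "x": 0, "y": 0, "z": -0.09, "ax": 0, "ay": 0, "az": 0}

```text
t: 31.48
tool_pos: [0.517, 0.1937, 0.4075]
orientation: [-3.14, -0.085, -0.0]
force: [-0.4, 0.1, -0.8]
opening: 0.0651
gripper_force: 0.0
```

Run:
```python
from h import *
P,im=(snap('side','s9'),cloud('s9'))[1];z=P[...,2]
for x in(.467,.517):
    m=(abs(P[...,0]-x)<.022)&(abs(P[...,1]-.192)<.04)&(z>.173)&(z<.183);print(m.sum(),np.median(P[m],0))
go((.5764,-.0476,.24,4.8))
```

```text
166 [0.46477232 0.19195761 0.17761394]
149 [0.51460905 0.19590763 0.17734613]
t 31.52 grasp pt [0.5165 0.1936 0.2395] yaw 3.08 F [ 0.5 -0.7 -0.1] open 0.065 0.0
shift [ 0.0465  0.2441 -0.0006] turn [ 0.     0.002 -0.03 ]
```

Both stand. Vial C.

Call:
carry_out:
  targets:
    - {"hand": 70, "x": 0.01, "y": 0.05, "z": 0, "ax": 0, "ay": 0, "az": -0.01}
    - {"hand": 70, "x": 0.019, "y": 0.1, "z": 0, "ax": 0, "ay": 0, "az": -0.02}
    - {"hand": 70, "x": 0.028, "y": 0.15, "z": 0, "ax": 0, "ay": 0, "az": -0.03}
    - {"hand": 70, "x": 0.038, "y": 0.2, "z": 0, "ax": 0, "ay": 0, "az": -0.03}
    - {"hand": 70, "x": 0.046, "y": 0.244, "z": 0, "ax": 0, "ay": 0, "az": -0.03}
    - {"hand": 70, "x": 0.046, "y": 0.244, "z": 0, "ax": 0, "ay": 0, "az": -0.03}
    - {"hand": 70, "x": 0.046, "y": 0.244, "z": 0, "ax": 0, "ay": 0, "az": -0.03}
    - {"hand": 70, "x": 0.046, "y": 0.244, "z": 0, "ax": 0, "ay": 0, "az": -0.03}

```text
t: 32.52
tool_pos: [0.5758, -0.0463, 0.4063]
orientation: [-3.138, -0.134, 0.003]
force: [-0.0, 0.4, 0.0]
opening: 0.065
gripper_force: 0.0
```

Run:
```python
from h import *
go((.5764,-.0476,.123,4.8))
```

```text
t 32.52 grasp pt [ 0.5755 -0.0462  0.2393] yaw 4.88 F [-0.   0.4  0. ] open 0.065 0.0
shift [0.0007 0.0014 0.1163] turn [-0.001  0.002  0.001]
```

Call:
carry_out:
  targets:
    - {"hand": 70, "x": 0.001, "y": 0.001, "z": 0.04, "ax": 0, "ay": 0, "az": 0}
    - {"hand": 70, "x": 0.001, "y": 0.001, "z": 0.08, "ax": 0, "ay": 0, "az": 0}
    - {"hand": 70, "x": 0.001, "y": 0.001, "z": 0.105, "ax": 0, "ay": 0, "az": 0}
    - {"hand": 70, "x": 0.001, "y": 0.001, "z": 0.116, "ax": 0, "ay": 0, "az": 0}
    - {"hand": 70, "x": 0.001, "y": 0.001, "z": 0.116, "ax": 0, "ay": 0, "az": 0}
    - {"hand": 70, "x": 0.001, "y": 0.001, "z": 0.116, "ax": 0, "ay": 0, "az": 0}
    - {"hand": 70, "x": 0.001, "y": 0.001, "z": 0.116, "ax": 0, "ay": 0, "az": 0}

```text
t: 33.4
tool_pos: [0.5776, -0.0484, 0.2923]
orientation: [3.138, 0.132, 0.002]
force: [-0.0, 0.1, 0.6]
opening: 0.0654
gripper_force: 0.0
```

Call:
carry_out:
  targets:
    - {"hand": 0, "x": 0, "y": 0, "z": 0, "ax": 0, "ay": 0, "az": 0}
    - {"hand": 0, "x": 0, "y": 0, "z": 0, "ax": 0, "ay": 0, "az": 0}
    - {"hand": 0, "x": 0, "y": 0, "z": 0, "ax": 0, "ay": 0, "az": 0}
    - {"hand": 0, "x": 0, "y": 0, "z": 0, "ax": 0, "ay": 0, "az": 0}
    - {"hand": 0, "x": 0, "y": 0, "z": 0, "ax": 0, "ay": 0, "az": 0}
    - {"hand": 0, "x": 0, "y": 0, "z": 0, "ax": 0, "ay": 0, "az": 0}
  newtons: 15

```text
t: 34.15
tool_pos: [0.577, -0.0484, 0.2907]
orientation: [3.139, 0.131, -0.002]
force: [0.6, 0.1, 0.9]
opening: 0.0357
gripper_force: 15.0
```

Run:
```python
from h import *
go((.5764,-.0476,.223,4.8),(*plate(.025,0),.223,3.1))
```

```text
t 34.15 grasp pt [ 0.5768 -0.0484  0.1237] yaw 4.8 F [0.6 0.1 0.9] open 0.0357 15.0
shift [-0.0007 -0.0009 -0.0993] turn [-0.     0.001 -0.   ]
shift [ 0.0103 -0.2448 -0.0993] turn [0.    0.001 0.03 ]
```

Call:
carry_out:
  targets:
    - {"hand": 0, "x": 0, "y": 0, "z": -0.01, "ax": 0, "ay": 0, "az": 0}
    - {"hand": 0, "x": 0, "y": 0, "z": -0.025, "ax": 0, "ay": 0, "az": 0}
    - {"hand": 0, "x": 0, "y": 0, "z": -0.04, "ax": 0, "ay": 0, "az": 0}
    - {"hand": 0, "x": 0, "y": 0, "z": -0.055, "ax": 0, "ay": 0, "az": 0}
    - {"hand": 0, "x": 0, "y": 0, "z": -0.07, "ax": 0, "ay": 0, "az": 0}
    - {"hand": 0, "x": 0, "y": 0, "z": -0.085, "ax": 0, "ay": 0, "az": 0}
    - {"hand": 0, "x": 0, "y": 0, "z": -0.1, "ax": 0, "ay": 0, "az": 0}
    - {"hand": 0, "x": 0, "y": 0, "z": -0.1, "ax": 0, "ay": 0, "az": 0}

```text
t: 35.15
tool_pos: [0.5776, -0.0485, 0.3927]
orientation: [3.138, 0.131, 0.003]
force: [0.7, -0.1, -0.8]
opening: 0.0358
gripper_force: 15.0
```

Call:
carry_out:
  targets:
    - {"hand": 0, "x": 0.001, "y": -0.025, "z": 0, "ax": 0, "ay": 0, "az": 0}
    - {"hand": 0, "x": 0.003, "y": -0.065, "z": 0, "ax": 0, "ay": 0, "az": 0.01}
    - {"hand": 0, "x": 0.005, "y": -0.105, "z": 0, "ax": 0, "ay": 0, "az": 0.02}
    - {"hand": 0, "x": 0.006, "y": -0.145, "z": 0, "ax": 0, "ay": 0, "az": 0.03}
    - {"hand": 0, "x": 0.008, "y": -0.185, "z": 0, "ax": 0, "ay": 0, "az": 0.03}
    - {"hand": 0, "x": 0.01, "y": -0.22, "z": 0, "ax": 0, "ay": 0, "az": 0.03}
    - {"hand": 0, "x": 0.01, "y": -0.245, "z": 0, "ax": 0, "ay": 0, "az": 0.03}
    - {"hand": 0, "x": 0.01, "y": -0.245, "z": 0, "ax": 0, "ay": 0, "az": 0.03}

```text
t: 36.15
tool_pos: [0.5661, 0.1982, 0.3898]
orientation: [3.14, 0.089, -0.004]
force: [0.4, -0.7, -2.1]
opening: 0.0358
gripper_force: 15.0
```

Call:
carry_out:
  targets:
    - {"hand": 0, "x": 0, "y": 0, "z": 0.02, "ax": 0, "ay": 0, "az": 0}
    - {"hand": 0, "x": 0, "y": 0, "z": 0.04, "ax": 0, "ay": 0, "az": 0}
    - {"hand": 0, "x": 0, "y": 0, "z": 0.055, "ax": 0, "ay": 0, "az": 0}
    - {"hand": 0, "x": 0, "y": 0, "z": 0.064, "ax": 0, "ay": 0, "az": 0}
    - {"hand": 0, "x": 0, "y": 0, "z": 0.064, "ax": 0, "ay": 0, "az": 0}
    - {"hand": 0, "x": 0, "y": 0, "z": 0.064, "ax": 0, "ay": 0, "az": 0}
    - {"hand": 0, "x": 0, "y": 0, "z": 0.064, "ax": 0, "ay": 0, "az": 0}

```text
t: 37.02
tool_pos: [0.5669, 0.1967, 0.3277]
orientation: [-3.14, -0.085, -0.001]
force: [0.5, -0.0, -1.5]
opening: 0.0356
gripper_force: 15.0
```

Run:
```python
from h import *
go((*plate(.025,0),.151,3.1))
```

```text
t 37.02 grasp pt [0.567  0.1967 0.1607] yaw 3.09 F [ 0.5 -0.  -1.5] open 0.0356 15.0
shift [0.0001 0.0003 0.0097] turn [-0.    -0.001 -0.   ]
```

Same as vial B; lower 9 mm, then 1 mm more, and release.

Call:
carry_out:
  targets:
    - {"hand": 0, "x": 0, "y": 0, "z": 0.004, "ax": 0, "ay": 0, "az": 0}
    - {"hand": 0, "x": 0, "y": 0, "z": 0.007, "ax": 0, "ay": 0, "az": 0}
    - {"hand": 0, "x": 0, "y": 0, "z": 0.009, "ax": 0, "ay": 0, "az": 0}
    - {"hand": 0, "x": 0, "y": 0, "z": 0.009, "ax": 0, "ay": 0, "az": 0}
    - {"hand": 0, "x": 0, "y": 0, "z": 0.01, "ax": 0, "ay": 0, "az": 0}
    - {"hand": 0, "x": 0, "y": 0, "z": 0.01, "ax": 0, "ay": 0, "az": 0}
    - {"hand": 0, "x": 0, "y": 0, "z": 0.01, "ax": 0, "ay": 0, "az": 0}

```text
t: 37.9
tool_pos: [0.5667, 0.1966, 0.3177]
orientation: [-3.14, -0.085, 0.0]
force: [-2.4, -1.2, 5.7]
opening: 0.0361
gripper_force: 15.0
```

Call:
carry_out:
  targets:
    - {"hand": 70, "x": 0, "y": 0, "z": 0, "ax": 0, "ay": 0, "az": 0}
    - {"hand": 70, "x": 0, "y": 0, "z": 0, "ax": 0, "ay": 0, "az": 0}
    - {"hand": 70, "x": 0, "y": 0, "z": 0, "ax": 0, "ay": 0, "az": 0}
    - {"hand": 70, "x": 0, "y": 0, "z": 0, "ax": 0, "ay": 0, "az": 0}
    - {"hand": 70, "x": 0, "y": 0, "z": 0, "ax": 0, "ay": 0, "az": 0}

```text
t: 38.52
tool_pos: [0.5665, 0.1966, 0.3167]
orientation: [3.14, 0.084, -0.002]
force: [1.2, 0.3, -0.0]
opening: 0.0648
gripper_force: 0.0
```

Call:
carry_out:
  targets:
    - {"hand": 70, "x": 0, "y": 0, "z": -0.02, "ax": 0, "ay": 0, "az": 0}
    - {"hand": 70, "x": 0, "y": 0, "z": -0.05, "ax": 0, "ay": 0, "az": 0}
    - {"hand": 70, "x": 0, "y": 0, "z": -0.09, "ax": 0, "ay": 0, "az": 0}
    - {"hand": 70, "x": 0, "y": 0, "z": -0.09, "ax": 0, "ay": 0, "az": 0}
    - {"hand": 70, "x": 0, "y": 0, "z": -0.09, "ax": 0, "ay": 0, "az": 0}

```text
t: 39.15
tool_pos: [0.5666, 0.1966, 0.4075]
orientation: [-3.14, -0.084, -0.0]
force: [-0.7, -0.0, 0.3]
opening: 0.0648
gripper_force: 0.0
```

Run:
```python
from h import *
P,im=(snap('side','s10'),cloud('s10'))[1];z=P[...,2]
for x in(.467,.517,.567):
    m=(abs(P[...,0]-x)<.022)&(abs(P[...,1]-.192)<.04)&(z>.173)&(z<.183);print(m.sum(),np.median(P[m],0))
go((.6342,-.0427,.24,4.8))
```

```text
166 [0.46466084 0.19220293 0.1776026 ]
161 [0.51518128 0.19528813 0.17737336]
144 [0.5641518  0.19786386 0.17746151]
t 39.2 grasp pt [0.5661 0.1965 0.2394] yaw 3.08 F [-1.  -0.1 -0.4] open 0.0648 0.0
shift [ 0.0549  0.2425 -0.0007] turn [ 0.     0.002 -0.03 ]
```

Three stand. Vial D.

Call:
carry_out:
  targets:
    - {"hand": 70, "x": 0.011, "y": 0.05, "z": 0, "ax": 0, "ay": 0, "az": -0.01}
    - {"hand": 70, "x": 0.022, "y": 0.1, "z": 0, "ax": 0, "ay": 0, "az": -0.02}
    - {"hand": 70, "x": 0.033, "y": 0.15, "z": 0, "ax": 0, "ay": 0, "az": -0.03}
    - {"hand": 70, "x": 0.045, "y": 0.2, "z": 0, "ax": 0, "ay": 0, "az": -0.03}
    - {"hand": 70, "x": 0.055, "y": 0.242, "z": 0, "ax": 0, "ay": 0, "az": -0.03}
    - {"hand": 70, "x": 0.055, "y": 0.242, "z": 0, "ax": 0, "ay": 0, "az": -0.03}
    - {"hand": 70, "x": 0.055, "y": 0.242, "z": 0, "ax": 0, "ay": 0, "az": -0.03}
    - {"hand": 70, "x": 0.055, "y": 0.242, "z": 0, "ax": 0, "ay": 0, "az": -0.03}

```text
t: 40.2
tool_pos: [0.6343, -0.0408, 0.4062]
orientation: [-3.138, -0.134, 0.003]
force: [-0.1, 0.5, 0.6]
opening: 0.0651
gripper_force: 0.0
```

Run:
```python
from h import *
go((.6342,-.0427,.123,4.8))
```

```text
t 40.2 grasp pt [ 0.634  -0.0407  0.2392] yaw 4.88 F [-0.1  0.5  0.6] open 0.0651 0.0
shift [-0.      0.0019  0.1162] turn [-0.001  0.002  0.001]
```

Call:
carry_out:
  targets:
    - {"hand": 70, "x": 0, "y": 0.001, "z": 0.04, "ax": 0, "ay": 0, "az": 0}
    - {"hand": 70, "x": 0, "y": 0.001, "z": 0.08, "ax": 0, "ay": 0, "az": 0}
    - {"hand": 70, "x": 0, "y": 0.001, "z": 0.105, "ax": 0, "ay": 0, "az": 0}
    - {"hand": 70, "x": 0, "y": 0.001, "z": 0.116, "ax": 0, "ay": 0, "az": 0}
    - {"hand": 70, "x": 0, "y": 0.001, "z": 0.116, "ax": 0, "ay": 0, "az": 0}
    - {"hand": 70, "x": 0, "y": 0.001, "z": 0.116, "ax": 0, "ay": 0, "az": 0}
    - {"hand": 70, "x": 0, "y": 0.001, "z": 0.116, "ax": 0, "ay": 0, "az": 0}

```text
t: 41.08
tool_pos: [0.635, -0.0431, 0.2923]
orientation: [3.138, 0.132, 0.002]
force: [-0.6, 0.4, 0.5]
opening: 0.0649
gripper_force: 0.0
```

Call:
carry_out:
  targets:
    - {"hand": 0, "x": 0, "y": 0, "z": 0, "ax": 0, "ay": 0, "az": 0}
    - {"hand": 0, "x": 0, "y": 0, "z": 0, "ax": 0, "ay": 0, "az": 0}
    - {"hand": 0, "x": 0, "y": 0, "z": 0, "ax": 0, "ay": 0, "az": 0}
    - {"hand": 0, "x": 0, "y": 0, "z": 0, "ax": 0, "ay": 0, "az": 0}
    - {"hand": 0, "x": 0, "y": 0, "z": 0, "ax": 0, "ay": 0, "az": 0}
    - {"hand": 0, "x": 0, "y": 0, "z": 0, "ax": 0, "ay": 0, "az": 0}
  newtons: 15

```text
t: 41.82
tool_pos: [0.6345, -0.0432, 0.2907]
orientation: [3.139, 0.132, -0.002]
force: [0.5, -0.7, 0.5]
opening: 0.0357
gripper_force: 15.0
```

Run:
```python
from h import *
go((*plate(.075,0),.223,3.1))
```

```text
t 41.83 grasp pt [ 0.6343 -0.0432  0.1237] yaw 4.8 F [ 0.5 -0.7  0.5] open 0.0357 15.0
shift [ 0.0026 -0.2428 -0.0993] turn [0.    0.001 0.03 ]
```

Call:
carry_out:
  targets:
    - {"hand": 0, "x": 0, "y": 0, "z": -0.01, "ax": 0, "ay": 0, "az": 0}
    - {"hand": 0, "x": 0, "y": 0, "z": -0.025, "ax": 0, "ay": 0, "az": 0}
    - {"hand": 0, "x": 0, "y": 0, "z": -0.04, "ax": 0, "ay": 0, "az": 0}
    - {"hand": 0, "x": 0, "y": 0, "z": -0.055, "ax": 0, "ay": 0, "az": 0}
    - {"hand": 0, "x": 0, "y": 0, "z": -0.07, "ax": 0, "ay": 0, "az": 0}
    - {"hand": 0, "x": 0, "y": 0, "z": -0.085, "ax": 0, "ay": 0, "az": 0}
    - {"hand": 0, "x": 0, "y": 0, "z": -0.1, "ax": 0, "ay": 0, "az": 0}
    - {"hand": 0, "x": 0, "y": 0, "z": -0.1, "ax": 0, "ay": 0, "az": 0}

```text
t: 42.82
tool_pos: [0.6351, -0.0431, 0.3929]
orientation: [3.138, 0.132, 0.004]
force: [-0.5, -0.0, -0.8]
opening: 0.0357
gripper_force: 15.0
```

Call:
carry_out:
  targets:
    - {"hand": 0, "x": 0, "y": -0.025, "z": 0, "ax": 0, "ay": 0, "az": 0}
    - {"hand": 0, "x": 0.001, "y": -0.065, "z": 0, "ax": 0, "ay": 0, "az": 0.01}
    - {"hand": 0, "x": 0.001, "y": -0.105, "z": 0, "ax": 0, "ay": 0, "az": 0.02}
    - {"hand": 0, "x": 0.002, "y": -0.145, "z": 0, "ax": 0, "ay": 0, "az": 0.03}
    - {"hand": 0, "x": 0.002, "y": -0.185, "z": 0, "ax": 0, "ay": 0, "az": 0.03}
    - {"hand": 0, "x": 0.003, "y": -0.22, "z": 0, "ax": 0, "ay": 0, "az": 0.03}
    - {"hand": 0, "x": 0.003, "y": -0.243, "z": 0, "ax": 0, "ay": 0, "az": 0.03}
    - {"hand": 0, "x": 0.003, "y": -0.243, "z": 0, "ax": 0, "ay": 0, "az": 0.03}

```text
t: 43.82
tool_pos: [0.6169, 0.2007, 0.3901]
orientation: [3.14, 0.088, -0.003]
force: [-0.2, 0.6, -1.1]
opening: 0.0355
gripper_force: 15.0
```

Call:
carry_out:
  targets:
    - {"hand": 0, "x": 0, "y": 0, "z": 0.02, "ax": 0, "ay": 0, "az": 0}
    - {"hand": 0, "x": 0, "y": 0, "z": 0.04, "ax": 0, "ay": 0, "az": 0}
    - {"hand": 0, "x": 0, "y": 0, "z": 0.055, "ax": 0, "ay": 0, "az": 0}
    - {"hand": 0, "x": 0, "y": 0, "z": 0.064, "ax": 0, "ay": 0, "az": 0}
    - {"hand": 0, "x": 0, "y": 0, "z": 0.064, "ax": 0, "ay": 0, "az": 0}
    - {"hand": 0, "x": 0, "y": 0, "z": 0.064, "ax": 0, "ay": 0, "az": 0}
    - {"hand": 0, "x": 0, "y": 0, "z": 0.064, "ax": 0, "ay": 0, "az": 0}

```text
t: 44.7
tool_pos: [0.6175, 0.1994, 0.3278]
orientation: [-3.14, -0.085, -0.001]
force: [1.2, 0.1, -0.5]
opening: 0.0357
gripper_force: 15.0
```

Run:
```python
from h import *
go((*plate(.075,0),.151,3.1))
```

```text
t 44.7 grasp pt [0.6176 0.1995 0.1608] yaw 3.09 F [ 1.2  0.1 -0.5] open 0.0357 15.0
shift [-0.0007  0.0003  0.0098] turn [-0.    -0.001 -0.   ]
```

Call:
carry_out:
  targets:
    - {"hand": 0, "x": 0, "y": 0, "z": 0.004, "ax": 0, "ay": 0, "az": 0}
    - {"hand": 0, "x": 0, "y": 0, "z": 0.007, "ax": 0, "ay": 0, "az": 0}
    - {"hand": 0, "x": 0, "y": 0, "z": 0.009, "ax": 0, "ay": 0, "az": 0}
    - {"hand": 0, "x": 0, "y": 0, "z": 0.009, "ax": 0, "ay": 0, "az": 0}
    - {"hand": 0, "x": 0, "y": 0, "z": 0.01, "ax": 0, "ay": 0, "az": 0}
    - {"hand": 0, "x": 0, "y": 0, "z": 0.01, "ax": 0, "ay": 0, "az": 0}
    - {"hand": 0, "x": 0, "y": 0, "z": 0.01, "ax": 0, "ay": 0, "az": 0}

```text
t: 45.58
tool_pos: [0.6174, 0.1993, 0.3176]
orientation: [-3.14, -0.084, -0.0]
force: [-1.4, -0.9, 6.4]
opening: 0.0357
gripper_force: 15.0
```

Call:
carry_out:
  targets:
    - {"hand": 70, "x": 0, "y": 0, "z": 0, "ax": 0, "ay": 0, "az": 0}
    - {"hand": 70, "x": 0, "y": 0, "z": 0, "ax": 0, "ay": 0, "az": 0}
    - {"hand": 70, "x": 0, "y": 0, "z": 0, "ax": 0, "ay": 0, "az": 0}
    - {"hand": 70, "x": 0, "y": 0, "z": 0, "ax": 0, "ay": 0, "az": 0}
    - {"hand": 70, "x": 0, "y": 0, "z": 0, "ax": 0, "ay": 0, "az": 0}

```text
t: 46.2
tool_pos: [0.6172, 0.1993, 0.3166]
orientation: [3.14, 0.084, -0.002]
force: [0.4, 0.2, -0.4]
opening: 0.0647
gripper_force: 0.0
```

Call:
carry_out:
  targets:
    - {"hand": 70, "x": 0, "y": 0, "z": -0.02, "ax": 0, "ay": 0, "az": 0}
    - {"hand": 70, "x": 0, "y": 0, "z": -0.06, "ax": 0, "ay": 0, "az": 0}
    - {"hand": 70, "x": 0, "y": 0, "z": -0.11, "ax": 0, "ay": 0, "az": 0}
    - {"hand": 70, "x": -0.03, "y": 0.04, "z": -0.13, "ax": 0, "ay": 0, "az": 0}
    - {"hand": 70, "x": -0.06, "y": 0.1, "z": -0.15, "ax": 0, "ay": 0, "az": 0}
    - {"hand": 70, "x": -0.1, "y": 0.15, "z": -0.16, "ax": 0, "ay": 0, "az": 0}
    - {"hand": 70, "x": -0.1, "y": 0.15, "z": -0.16, "ax": 0, "ay": 0, "az": 0}
    - {"hand": 70, "x": -0.1, "y": 0.15, "z": -0.16, "ax": 0, "ay": 0, "az": 0}

```text
t: 47.2
tool_pos: [0.5255, 0.0439, 0.4784]
orientation: [-3.14, -0.083, -0.003]
force: [0.5, -0.4, 0.1]
opening: 0.0652
gripper_force: 0.0
```

Run:
```python
from h import *
for n in('side','scene'):
    P,im=(snap(n,n+'11'),cloud(n+'11'))[1];z=P[...,2];scr(n+'11')
    for x in(.467,.517,.567,.617):
        m=(abs(P[...,0]-x)<.022)&(abs(P[...,1]-.192)<.04)&(z>.173)&(z<.183);print(m.sum(),np.median(P[m],0))
go()
cv2.imwrite('pics/fin.png',np.hstack([cv2.imread('pics/side11.png')[80:340,100:500],cv2.imread('pics/scene11.png')[80:340,112:512]]))
```

```text
grip 141 [ 546.8 -255.6] [24.1 81.8] 82.5
foot 149 [ 547.4 -254.6] [ 33.4 110.8] 83.9
167 [0.4650216  0.19211983 0.17757543]
160 [0.51550349 0.19458358 0.1773006 ]
145 [0.56395646 0.19786672 0.17757798]
150 [0.61542687 0.20059307 0.17742946]
grip 107 [ 548.  -254.3] [26.7 81.7] 82.3
foot 115 [ 548.2 -252.9] [ 35.3 113.5] 83.9
74 [0.46897766 0.19276271 0.17724067]
80 [0.51849715 0.19668642 0.17683907]
88 [0.56797878 0.19882275 0.17722783]
89 [0.61867026 0.20119849 0.17657846]
t 47.3 grasp pt [0.5259 0.045  0.3101] yaw 3.12 F [1.  1.  0.2] open 0.0654 0.0
```

View pics/fin.png

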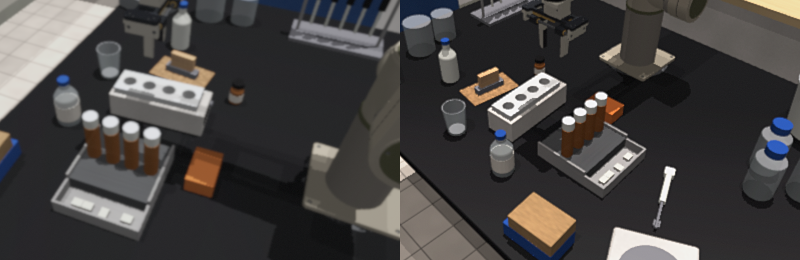

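The four vials stand and the scraper is on its mat, but I make out only three chips in the trough. I'll enlarge it.

Run:
```python
from h import *
a=cv2.imread('pics/side11.png')[240:315,145:260];b=cv2.imread('pics/scene11.png')[195:275,290:370]
cv2.imwrite('pics/tr.png',np.hstack([cv2.resize(a,(440,290),interpolation=2),cv2.resize(b,(290,290),interpolation=2)]))
for f in('side11','scene11'):
    P,im=cloud(f);D=P[...,:2]-PC;c,s=np.cos(PY),np.sin(PY);lx=D[...,0]*c+D[...,1]*s;ly=-D[...,0]*s+D[...,1]*c;z=P[...,2]
    m=(abs(lx)<.098)&(ly>.093)&(ly<.15)&(z>.0125)&(z<.036)
    n,l,st,_=cv2.connectedComponentsWithStats(m.astype(np.uint8))
    for k in range(1,n):
        if st[k,4]>6:q=l==k;print(f,st[k,4],'lx',np.percentile(lx[q],[2,98]).round(3),'ly',np.percentile(ly[q],[2,98]).round(3),'z',np.percentile(z[q],[2,98]).round(3),'white',im[q].min(1).mean().round())
    m=(abs(lx)<.098)&(abs(ly)<.09)&(z>.049)&(z<.06)&(im.min(-1)>100);print('white on deck',m.sum(), lx[m].round(2)[:10],ly[m].round(2)[:10])
```

```text
side11 191 lx [0.021 0.071] ly [0.118 0.138] z [0.014 0.021] white 200.0
side11 86 lx [-0.021 -0.001] ly [0.119 0.142] z [0.015 0.021] white 208.0
side11 109 lx [-0.079 -0.054] ly [0.116 0.136] z [0.013 0.021] white 199.0
white on deck 1 [-0.05] [0.08]
scene11 49 lx [-0.077 -0.051] ly [0.118 0.137] z [0.013 0.022] white 201.0
scene11 54 lx [-0.02  0.  ] ly [0.121 0.145] z [0.013 0.021] white 212.0
scene11 106 lx [0.022 0.073] ly [0.12 0.14] z [0.014 0.021] white 208.0
white on deck 0 [] []
```

View pics/tr.png

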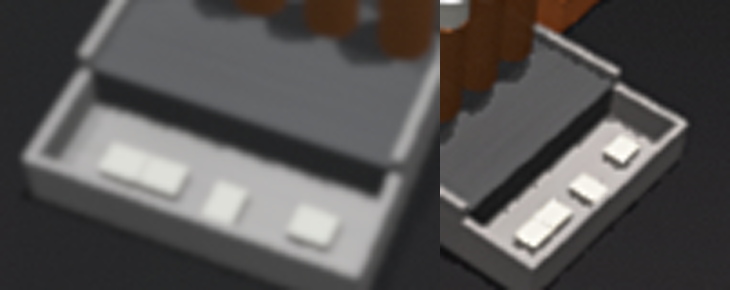

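All four chips are in the trough (two touching), so I'm handing the job in.

```bash
python3 -c "
from plant import robot;print(robot.close_job())"
```

```text
the job is handed in; nothing more can be done
None
```

The job is handed in after about 47 s of robot time: all four chips are in the catch trough, all four vials stand upright on the deck, and the scraper is standing wholly on its mat.

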